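Dock the jar tray from the stock bin

TASK

Swing the stock bin's hinged lid right over so that it stays open by itself, lift the loaded jar tray out by its handle and slide it level under the lips of the docking rails until it is fully home against the back stop, then let go. Keep all four jars upright in the tray, leave the lid open and the red packet in its place in the bin, and do not knock over or shift the other stock.

Things in the scene. Friction and masses are not known exactly. Their poses are not given: they have to be found in the camera images.
- bin: White stock bin fixed to the counter, left or right, yawed: 185 (x) x 290 (y) x 120 mm high, 5 mm walls and floor, under a lid. Origin: centre of its underside (z = 0); x points from the front wall (robot side) to the hinge side, z up. Inside, one half (by its y) holds the loaded tray, the other a red packet.
- lid (a joint): Angle of the bin's blue lid about the hinge along the bin's far top edge: 0 closed (level), grows as the lid's front edge goes up and over away from the robot, stop at 1.85. A free-swinging hinge with no catch: released below about 1.5 it falls shut, beyond about 1.6 it falls open on to the stop and stays.
- lid_hinge (a point): Point on the lid's hinge axis, in the middle of it; axis along the bin's y. Bin frame: x +92.5, z +120.5 mm. Its axes are the lid's (equal to the bin's when closed).
- lid_bar (a point): Centre of the steel bar handle that stands out forward from the lid's front edge, level with the lid: round, 10 mm thick, 110 mm long along the lid's y, a leg at each end; 35 mm free between it and the lid edge. In the lid's frame from lid_hinge: x -225, z +5 mm; the lid's front edge is at x -185, lid 8 mm thick, about 350 g.
- tray_center (a point): Orange tray on the bin floor (underside 5 mm above the counter), four jars in it; point at its centre, 52 mm above its underside; x along its length, z up. Base plate 144 (x) x 116 (y) x 5 mm; on it a four-cell box 136 x 92 mm, up to 27 mm above the underside. 200 g empty, about 440 g with jars. Symmetric: either end may go first.
- tray_grip (a point): Grip point on the tray's black upright plate handle, 85 mm above the tray's underside (33 mm above tray_center), same axes. The plate stands in the tray's middle, 44 (x) x 14 (y) mm, top 105 mm above the underside; jar tops are at 53 mm. Grip across its 14 mm; the load is balanced under it.
- dock_home (a point): Docking rails fixed to the counter, on the other side from the bin. Point in the middle of the floor plate, on its upper face (z = 4 mm): the middle of the tray's underside lies here when home. x points in the sliding direction, from the open mouth (robot side) to the green back stop, whose face is at x +72 mm and which is 20 mm high; z up.
- dock_mouth (a point): Middle of the dock's open mouth, on the floor plate's upper face, 75 mm before dock_home; same axes. Channel 124 mm wide between steel side rails (outer faces 144); green lips over both sides leave a 100 mm gap, underside 11 mm and top 16 mm above the floor plate. The tray's base plate goes under the lips, box and handle between them; it cannot be set in from above.
- packet_center (a point): Red packet, 80 x 50 x 60 mm high, loose on the bin's floor beside the tray; point at its centre. To be left where it is.
- jar0_center (a point): Small amber jar with red cap, 34 mm across, 45 high, 60 g, standing loose in a cell of the tray; point at its centre. Tray frame height of this point above the tray's underside: about 30 mm.
- jar1_center (a point): Small amber jar with yellow cap, 34 mm across, 45 high, 60 g, standing loose in a cell of the tray; point at its centre. Tray frame height of this point above the tray's underside: about 30 mm.
- jar2_center (a point): Small amber jar with green cap, 34 mm across, 45 high, 60 g, standing loose in a cell of the tray; point at its centre. Tray frame height of this point above the tray's underside: about 30 mm.
- jar3_center (a point): Small amber jar with white cap, 34 mm across, 45 high, 60 g, standing loose in a cell of the tray; point at its centre. Tray frame height of this point above the tray's underside: about 30 mm.
- can_green_center (a point): Bystander, loose: green drinks can, 62 mm across, 115 mm high, upright; point at its centre. It stands close beside the dock or its approach lane.
- can_silver_center (a point): Bystander, loose: silver drinks can, 62 mm across, 115 mm high, upright; point at its centre. It stands close beside the dock or its approach lane.
- water_bottle_center (a point): Bystander, loose: green water bottle, 60 mm across, 200 mm high, upright; point at its centre. It stands close beside the dock or its approach lane.
- brick_center (a point): Bystander, loose: white and green drink carton, 60 x 45 x 120 mm high, upright; point at its centre.
- tin_center (a point): Bystander, loose: flat tin with yellow label, 80 mm across, 45 mm high, upright; point at its centre.
- sauce_jar_center (a point): Bystander, loose: sauce jar with red cap, 68 mm across, 90 mm high, upright; point at its centre.
- tea_box_center (a point): Bystander, loose: blue box, 70 x 120 x 60 mm high, upright; point at its centre.
Mind the look-alikes: they are no part of the job. What is shaped like the part that bears water_bottle_center but pink is not meant. What is shaped like the part that bears brick_center but purple is not meant.

How it is judged:
By the outcome, as a careful person would: the job done as asked, in the order asked, and still so for the second after the job is handed in, with the robot touching nothing.
It also fails if it takes over 67 s, if anything falls off the work surface, if the arm or the gripper's body presses on something with over 40 N, if the wrist force passes 120 N, or if a joint passes its speed limit or range.

ROBOT

A 6-joint arm with a two-finger parallel gripper is mounted at the origin on the work surface. World frame = base frame: x ahead of the robot, y to its left, z up, the work surface at z = 0. Lengths are in m, angles in rad, forces in N, time in s.
With the tool pointing down it reaches from about 0.25 to 0.725 m from the base axis. Payload 4 kg.
Tool frame: the origin (TCP) lies at the very end of the fingers, on their centre line; the grasp point (between the pads) lies 19 mm behind it; z points along the fingers, y is the direction in which the jaws open and shut (so a half turn about z gives the same grasp; the last joint's range is limited). The gripper opens to 85 mm and grips with 20 to 120 N. Pads are 22 mm wide; open, the fingers measure 114 mm over their backs; the gripper's body (76 mm by 85 mm) begins 54 mm behind the grasp point. The pads swing forward as they close: fully open they stand 13 mm farther back than shut.
Start: joints at [-1.344, 0.241, 0.005, 1.335, 0, 1.571], TCP at [0.112, -0.487, 0.202] pointing down, gripper open.
Joint ranges: [-2.72, 2.72], [-1.05, 1.87], [-1.09, 1.28], [-1.99, 2.15], [-1.42, 1.44], [-3.14, 3.14]. Speed limits (rad/s): [2.79, 2.79, 3.14, 3.14, 3.14, 3.14].

INTERFACE

Orientations are given as a 3x3 rotation matrix whose columns are the frame's x, y, z axes.
In Python, from bench import observe, capture, camera_info, finish_job, trace gives the robot as it stands.
- The arm moves only by the shell command python3 -m jog 'ROWS' [OPENING]. ROWS is JSON, a list of rows, each a list of 2 entries, a list of its own where there are three numbers: the shift along the tool's x, y, z normalised to -1 to 1, where 1 is 1000 mm, then the turn, a rotation vector about the tool's x, y, z normalised to -1 to 1, where 1 is pi rad. A call has 1 to 12 rows; each row is the pose to reach, as a shift and turn from the pose commanded when the call began, along the tool's axes at that moment, turning the shorter way round; what a row does not reach only later rows make up. A row lasts 1/10 s, in which the tool goes at most 50 mm and 8.59 degrees, less where a joint would pass 70% of its speed; a pose out of reach is approached as far as the arm can. A call with a number of a shift or a turn outside -1 to 1 is refused whole. A call with a gripper value outside its range is refused whole. OPENING is the gripper command: -1 is fully open, 1 is shut, values between are in proportion, set as the call begins (- or left out, the last holds). The fingers move at their own pace and stop on an object; the grip force is fixed at half the most. Time passes only in rows, so rows that repeat a pose let the fingers close. It gives the time, the measured TCP pose, the force and the opening at its end, in the units of the state.
- observe(): the state, without advancing time (a new reading comes with each control period).
- capture(name): name is "scene" or "top"; returns the picture (480x640x3 uint8, red, green, blue); there is no depth.
- camera_info(name): a dict with "intrinsics" (3x3 intrinsics, pixels), "cam_to_world" (4x4, takes a point from camera to world coordinates). Camera axes: x right, y down, z forward; pixel columns grow to the right and rows downward; lengths in m; the calibration is good to about 2 mm. A picture is of the moment at which its call begins. camera_info takes no time and is no camera call.
- finish_job(): hands the job in, once; it reports no verdict.
Trained networks look in the newest picture that a camera, given by its name, has taken for a name from the list of things; names that differ only in an ending like _2 or _b are one class to them, and where a whole thing is asked for, a point or a joint stands for the part that bears it (a point fixed in the world has none). Each returns a list of dicts, best first, with "conf" (0 to 1); they miss things now and then, are a little off and sometimes report something else, mostly with a low value. They report only what shows in the picture. A call takes as long as a camera call. They do not tell look-alikes from the thing itself.
- trace(name, camera): "pixels" (480x640 bool, what is visible of it) and "uv" ([column, row] in pixels, amid what is visible of it).
The state is a dict: "time": time; "joints": joint angles; "qd": joint speeds; "joint_torque": joint torques, N m; "tool_pos": TCP position; "eef_rot": TCP orientation; "ft_force": force on the tool from outside, world axes, zero at the start; "moment": the same for the moment, N m; "width": finger opening in m.
Only numpy, scipy, OpenCV 4.12 (cv2) and the standard library are available. Lean on these libraries where they do the work, as an engineer would, in place of code of your own. Each camera call takes 0.05 s, during which the arm holds its last target.

## Working session

There is one attempt and no reset: what is moved stays moved. The work goes in short steps, Python scripts to look and compute and a shell command to move; the robot and the scene stay as the last step left them, time stands still between calls to the robot, and variables do not carry over. Pictures are saved under pics/ and viewed, and the job is handed in when it is done.

```bash
ls; mkdir -p pics
python3 - <<'E'
from bench import *
import cv2,numpy as np
np.set_printoptions(precision=4,suppress=True)
for n in("scene","top"):
    im=capture(n); cv2.imwrite(f"pics/{n}0.png",im[:,:,::-1])
    c=camera_info(n); print(n,np.array(c["intrinsics"]),np.array(c["cam_to_world"]))
s=observe(); print({k:np.round(v,4) for k,v in s.items()})
E
```

```text
pics
scene [[535.2483   0.     317.5998]
 [  0.     535.2483 242.4801]
 [  0.       0.       1.    ]] [[ 0.6912  0.6165 -0.3771  1.1055]
 [ 0.7225 -0.6001  0.3433 -0.4664]
 [-0.0147 -0.5097 -0.8602  1.2552]
 [ 0.      0.      0.      1.    ]]
top [[481.2216   0.     312.8483]
 [  0.     481.2216 235.3992]
 [  0.       0.       1.    ]] [[-0.0191 -0.9858  0.1671  0.3764]
 [-0.9996  0.0221  0.0161 -0.0218]
 [-0.0196 -0.1667 -0.9858  1.5711]
 [ 0.      0.      0.      1.    ]]
{'time': np.float64(0.1), 'joints': array([-1.344 ,  0.2414,  0.0039,  1.3352, -0.    ,  1.5708]), 'qd': array([ 0.0009, -0.0028,  0.0023, -0.0003, -0.0008,  0.0015]), 'joint_torque': array([  0.0015, -37.3138,  25.301 ,   0.0109,   0.0001,  -0.    ]), 'tool_pos': array([ 0.1123, -0.4866,  0.2015]), 'eef_rot': array([[ 0.9744,  0.2248, -0.0004],
       [ 0.2248, -0.9744,  0.0018],
       [-0.    , -0.0018, -1.    ]]), 'ft_force': array([-0.3577,  0.698 , -0.9614]), 'moment': array([ 0.0211, -0.0166, -0.0092]), 'width': np.float64(0.0854)}
```

View pics/scene0.png

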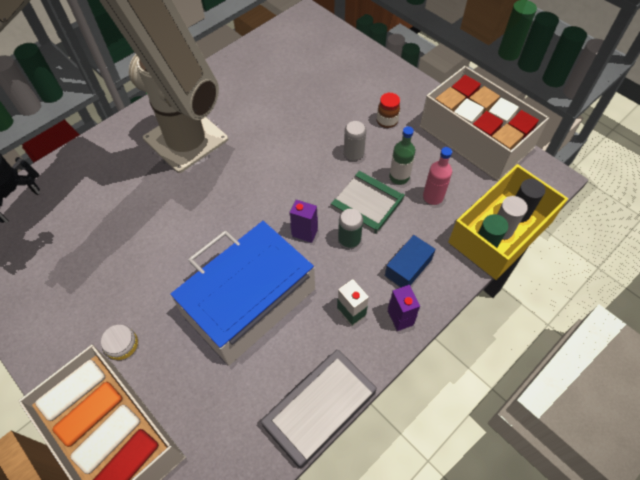

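View pics/top0.png

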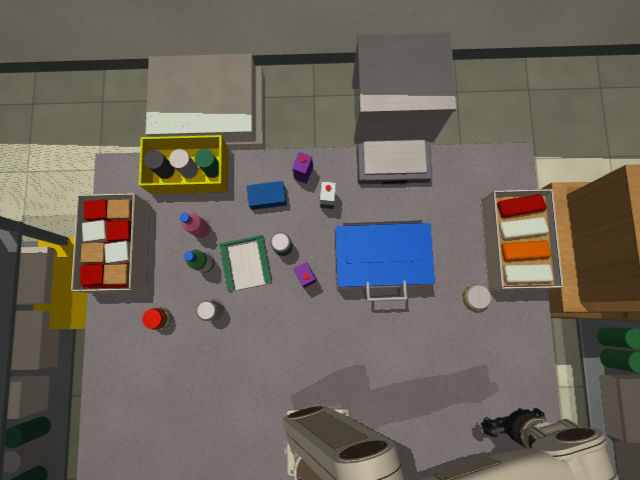

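The scene view shows the blue lid at about (245,285) with its bar at (215,250), and the dock at (368,200). In the top view the lid is at (385,255), the bar at (387,292), and the dock at (246,263). A purple look-alike carton stands beside the dock at (305,274), and the pink bottle is at (193,224).

```bash
cat > h.py <<'E'
import numpy as np, cv2
from bench import *
np.set_printoptions(precision=4,suppress=True)
def cam(n):
    c=camera_info(n); return np.array(c["intrinsics"]),np.array(c["cam_to_world"])
def back(n,uv,z):
    K,T=cam(n); uv=np.atleast_2d(np.asarray(uv,float))
    d=np.c_[uv,np.ones(len(uv))]@np.linalg.inv(K).T@T[:3,:3].T
    t=(z-T[2,3])/d[:,2]; return T[:3,3]+d*t[:,None]
def proj(n,P):
    K,T=cam(n); P=np.atleast_2d(P); q=(P-T[:3,3])@T[:3,:3]@K.T; return q[:,:2]/q[:,2:]
def crop(n,name,box,s,pts=None,im=None):
    im=capture(n) if im is None else im
    x0,y0,x1,y1=box; o=cv2.resize(im[y0:y1,x0:x1,::-1],None,fx=s,fy=s,interpolation=cv2.INTER_CUBIC)
    if pts is not None:
        for p in np.atleast_2d(pts): cv2.circle(o,tuple(int(v) for v in (p-[x0,y0]+.5)*s),3,(255,0,255),1)
    cv2.imwrite(f"pics/{name}.png",o)
def tri(uvs): # dict cam->uv
    A=[];b=[]
    for n,uv in uvs.items():
        K,T=cam(n); d=T[:3,:3]@np.linalg.inv(K)@np.r_[uv,1]; d/=np.linalg.norm(d)
        M=np.eye(3)-np.outer(d,d); A.append(M); b.append(M@T[:3,3])
    return np.linalg.lstsq(np.vstack(A),np.hstack(b),rcond=None)[0]
E
python3 - <<'E'
from h import *
for n in("scene","top"):
    capture(n)
    m={}
    for k in["lid","lid_bar","tray_center","dock_home","packet_center","can_green_center","can_silver_center","water_bottle_center","brick_center","tin_center","sauce_jar_center","tea_box_center","bin"]:
        r=trace(k,n)
        for d in r[:3]:
            px=d["pixels"]; print(n,k,round(d["conf"],2),np.round(d["uv"],1),px.sum())
            if k in("lid","lid_bar") : cv2.imwrite(f"m_{n}_{k}_{round(d['conf'],2)}.png",px.astype(np.uint8)*255)
E
python3 - <<'E'
from h import *
crop("top","tbin",(310,200,460,320),5)
crop("top","tdock",(200,220,330,310),6)
E
```

```text
scene lid 0.57 [238.5 282.7] 9071
scene lid_bar 0.88 [239. 281.] 8911
scene lid_bar 0.44 [402.6 157.8] 1023
scene dock_home 0.69 [367.3 201.1] 2376
scene dock_home 0.45 [350.2 226.2] 798
scene dock_home 0.31 [116.6 341.2] 1025
scene can_green_center 0.93 [351.4 229.8] 850
scene can_silver_center 0.56 [355.4 140.1] 696
scene can_silver_center 0.54 [121.3 339.5] 991
scene water_bottle_center 0.73 [441.8 178.8] 1127
scene water_bottle_center 0.6 [401.1 159.1] 963
scene brick_center 0.88 [401.9 304.8] 1004
scene brick_center 0.68 [350.  300.6] 1007
scene brick_center 0.67 [303.8 219.3] 968
scene tin_center 0.61 [118.7 342.3] 1038
scene sauce_jar_center 0.63 [384.8 112. ] 685
scene tea_box_center 0.96 [407.4 258.8] 1561
scene bin 0.59 [243.9 290. ] 11607
top lid 0.74 [385.2 256.5] 6245
top lid_bar 0.9 [385.7 258.8] 6103
top dock_home 0.67 [242.5 263.6] 2217
top dock_home 0.52 [474.2 294.9] 535
top packet_center 0.27 [331.2 195.8] 392
top can_green_center 0.82 [280.1 242.5] 385
top can_silver_center 0.83 [210.7 308.3] 459
top water_bottle_center 0.91 [200.  262.5] 449
top water_bottle_center 0.73 [194.5 225.8] 546
top water_bottle_center 0.35 [266.  193.9] 936
top brick_center 0.83 [304.2 274.1] 337
top brick_center 0.66 [210.1 308.3] 468
top brick_center 0.62 [330.8 198.4] 391
top tin_center 0.74 [200.3 260.5] 528
top tin_center 0.56 [472.4 297.5] 521
top sauce_jar_center 0.68 [158.5 319.7] 525
top tea_box_center 0.67 [266.7 195.2] 942
top bin 0.8 [385.8 258.4] 6694
```

View pics/tbin.png

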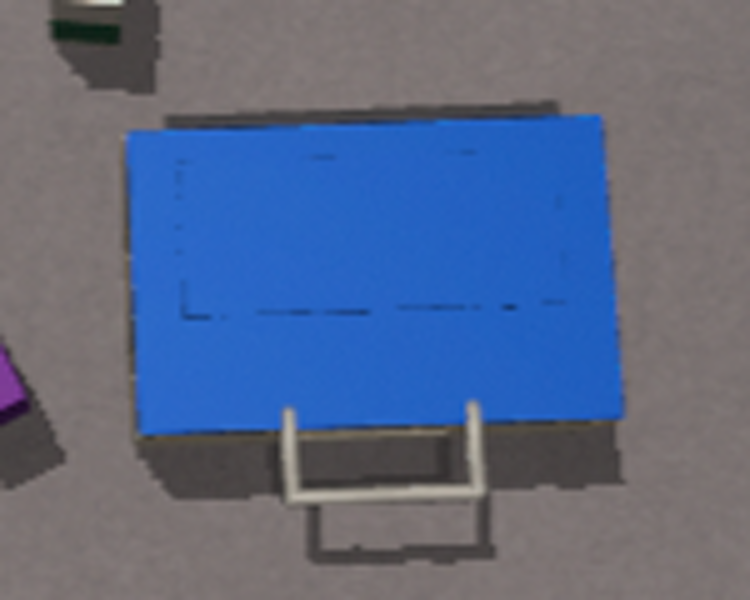

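View pics/tdock.png

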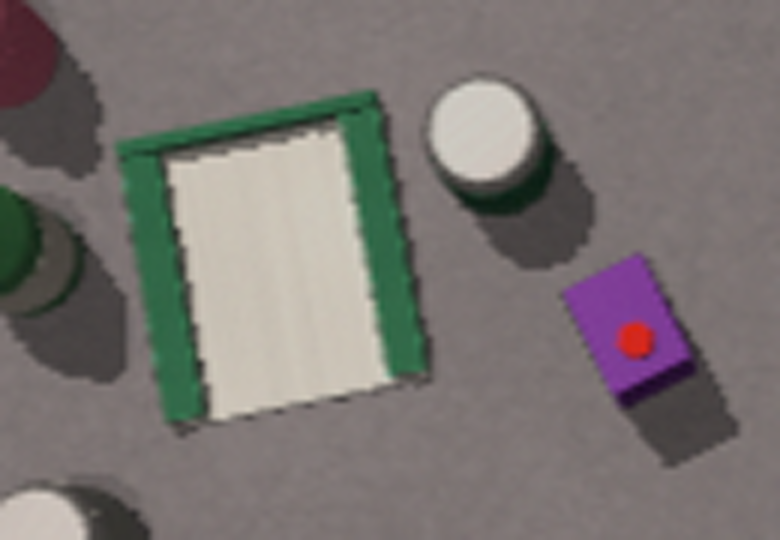

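Run:
```python
from h import *
crop("scene","sbin",(165,210,325,360),4)
crop("scene","sdock",(320,160,415,240),7)
```

```text
(no output)
```

The lid corners (top crop ×5) are clear, with its bar in front at crop (385,495). The dock's mouth is at the lower edge. The silver can is at lower left of the dock and the green can at right.

View pics/sbin.png

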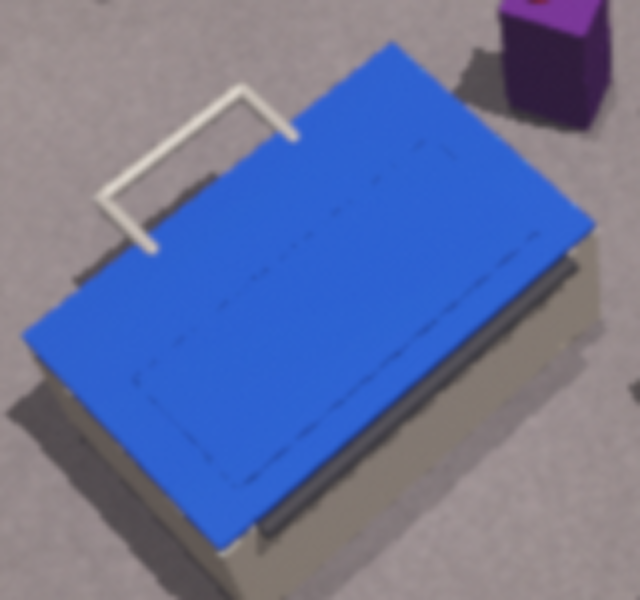

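View pics/sdock.png

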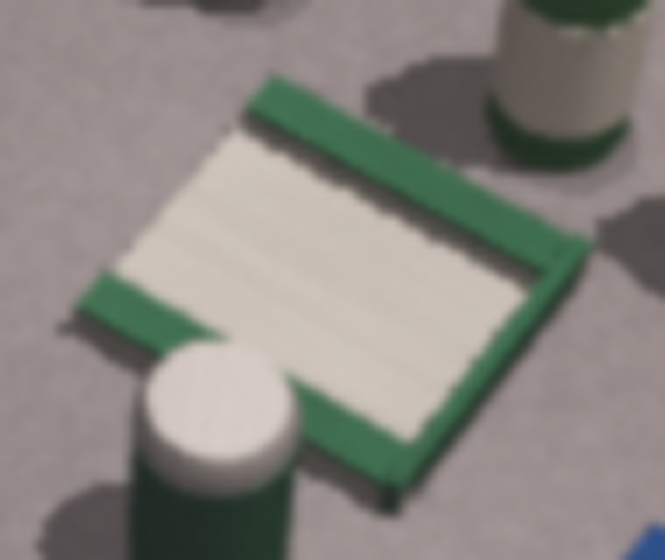

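```bash
cat > fit.py <<'E'
from h import *
from scipy.optimize import least_squares
t=lambda a,s,o:(np.array(a,float)-.0)/s+np.array(o)-.5
# lid: FL(front,+y), FR, HR, HL
lt=t([(140,433),(623,417),(603,116),(128,132)],5,(310,200))
ls=t([(392,42),(23,336),(222,548),(596,224)],4,(165,210))
for z in(.1205,.1285):
  for n,u in(("top",lt),("scene",ls)):
    P=back(n,u,z); print(n,z,P[:,:2].ravel(),[np.linalg.norm(P[i]-P[(i+1)%4]).round(4) for i in range(4)])
print("tri",[tri({"top":a,"scene":b}).round(4) for a,b in zip(lt,ls)])
def model(p):
    x,y,a,W,z=p; c,s=np.cos(a),np.sin(a)
    L=np.array([(-.185,W/2),(-.185,-W/2),(0,-W/2),(0,W/2)])
    return np.c_[L@np.array([[c,s],[-s,c]])+[x,y],np.full(4,z)]
f=lambda p:np.r_[(proj("top",model(p))-lt).ravel(),(proj("scene",model(p))-ls).ravel()]
r=least_squares(f,[.6,-.2,0,.3,.1285]); print("lid hinge",r.x,np.abs(r.fun).max()); 
# dock: front-left(+y),front-right, back-right, back-left at z=.02
dt=t([(168,426),(428,373),(378,93),(120,145)],6,(200,220))
ds=t([(272,75),(80,308),(390,487),(590,243)],7,(320,160))
for n,u in(("top",dt),("scene",ds)):
    P=back(n,u,.02); print(n,P[:,:2].ravel(),[np.linalg.norm(P[i]-P[(i+1)%4]).round(4) for i in range(4)])
def dm(p):
    x,y,a,b=p; c,s=np.cos(a),np.sin(a)
    L=np.array([(-.075,.072),(-.075,-.072),(b,-.072),(b,.072)])
    return np.c_[L@np.array([[c,s],[-s,c]])+[x,y],[.02,.02,.024,.024]]
f2=lambda p:np.r_[(proj("top",dm(p))-dt).ravel(),(proj("scene",dm(p))-ds).ravel()]
r2=least_squares(f2,[.55,.25,.2,.078]); print("dock",r2.x,r2.fun)
if __name__=="__main__":
  for n in("top","scene"):
    capture(n)
    for k in["lid_bar"]: pass
  # cans
  for k,zc in dict(can_green_center=.0575,can_silver_center=.0575,water_bottle_center=.1,tin_center=.022,sauce_jar_center=.045).items():
    print(k,[back(n,d["uv"],zc)[0,:2].round(3) for n in("top","scene") for d in trace(k,n)[:2]])
E
python3 fit.py
```

```text
top 0.1205 [ 0.4662 -0.0691  0.4699 -0.3582  0.6535 -0.3572  0.6502 -0.0669] [np.float64(0.2891), np.float64(0.1836), np.float64(0.2904), np.float64(0.184)]
scene 0.1205 [ 0.4629 -0.0678  0.4676 -0.357   0.6508 -0.3538  0.6476 -0.065 ] [np.float64(0.2893), np.float64(0.1832), np.float64(0.2888), np.float64(0.1848)]
top 0.1285 [ 0.4657 -0.0689  0.4694 -0.3564  0.652  -0.3554  0.6487 -0.0666] [np.float64(0.2875), np.float64(0.1826), np.float64(0.2888), np.float64(0.183)]
scene 0.1285 [ 0.4674 -0.0706  0.4721 -0.3578  0.654  -0.3546  0.6509 -0.0679] [np.float64(0.2873), np.float64(0.1819), np.float64(0.2867), np.float64(0.1835)]
tri [array([ 0.4658, -0.0692,  0.1253]), array([ 0.4697, -0.3574,  0.1242]), array([ 0.6528, -0.3551,  0.1265]), array([ 0.6494, -0.0667,  0.1249])]
lid hinge [ 0.6518 -0.2108  0.0129  0.2882  0.1249] 0.5680708015239588
top [0.4655 0.2817 0.4911 0.1418 0.6442 0.1685 0.6186 0.3095] [np.float64(0.1421), np.float64(0.1555), np.float64(0.1434), np.float64(0.1556)]
scene [0.47   0.2807 0.4983 0.1411 0.6426 0.1681 0.6193 0.3108] [np.float64(0.1424), np.float64(0.1468), np.float64(0.1445), np.float64(0.1523)]
dock [0.5552 0.2245 0.1762 0.0776] [-0.1782 -0.9875  0.4055 -0.9096  0.2291 -0.2006 -0.095  -0.2887  0.0454
 -0.5439 -1.2416 -0.7782  0.325  -0.2418 -0.3301 -0.5583]
can_green_center [array([0.611, 0.101])]
can_silver_center [array([0.413, 0.327]), array([0.392, 0.499]), array([0.41 , 0.335])]
water_bottle_center [array([0.663, 0.373]), array([0.551, 0.353]), array([0.683, 0.371]), array([0.57 , 0.345])]
tin_center [array([ 0.434, -0.511]), array([ 0.431, -0.51 ])]
sauce_jar_center [array([0.378, 0.507]), array([0.388, 0.486])]
```

```bash
cat > pose.py <<'E'
from h import *
from scipy.spatial.transform import Rotation as R
def Rp(yaw,p): # tool pitched p below horizontal, heading yaw, y = jaw normal up
    c,s=np.cos(yaw),np.sin(yaw); z=np.array([c*np.cos(p),s*np.cos(p),-np.sin(p)]); x=np.array([-s,c,0]); return np.c_[x,np.cross(z,x),z]
def rel(P,Rt,s=None):
    s=s or observe(); Rc=np.array(s["eef_rot"]); d=Rc.T@(np.array(P)-s["tool_pos"]); w=R.from_matrix(Rc.T@Rt).as_rotvec()
    print("shift",np.round(d,4).tolist(),"turn",np.round(w/np.pi,4).tolist(),"deg %.1f mm %.0f"%(np.degrees(np.linalg.norm(w)),1e3*np.linalg.norm(d)))
E
python3 - <<'E'
from pose import *
a=np.array([(287,497),(487,489)])/5+[310,200]-.5; b=np.array([(243,90),(98,197)])/4+[165,210]-.5
P=np.array([tri({"top":u,"scene":v}) for u,v in zip(a,b)]);print(P,P.mean(0))
B=np.array([.427,-.2137,.1255])
Rt=Rp(.013,np.radians(50)); z=Rt[:,2]
rel(B-.08*z,Rt)
for k,uv in dict(purple=(304.2,274.1),brick=(330.8,198.4)).items(): print(k,back("top",uv,.08))
E
```

```text
[[ 0.4257 -0.1569  0.1207]
 [ 0.4289 -0.2721  0.131 ]] [ 0.4273 -0.2145  0.1259]
shift [0.3178, -0.2067, 0.0155] turn [-0.1865, 0.1504, -0.4131] deg 86.0 mm 379
purple [[0.5079 0.0317 0.08  ]]
brick [[ 0.7472 -0.0568  0.08  ]]
```

Candidates:
- **Lid bar:** only one, top (387,292) / scene (208,243). Checked in the close crops above.
- **Water bottle:** green (200,262), against the pink one at (193,224).
- **Carton:** white and green (328,195), against purple at (304,168) and (305,274).
- **Trays or bins:** the grey, white and yellow ones at the edges are not the blue-lidded bin.

Both views agree on the bar centre to about 1 mm: (0.427, -0.214, 0.126).

```bash
python3 -m jog '[[[0.318,-0.207,0.0155],[-0.1865,0.1504,-0.4131]],[[0.318,-0.207,0.0155],[-0.1865,0.1504,-0.4131]],[[0.318,-0.207,0.0155],[-0.1865,0.1504,-0.4131]],[[0.318,-0.207,0.0155],[-0.1865,0.1504,-0.4131]],[[0.318,-0.207,0.0155],[-0.1865,0.1504,-0.4131]],[[0.318,-0.207,0.0155],[-0.1865,0.1504,-0.4131]],[[0.318,-0.207,0.0155],[-0.1865,0.1504,-0.4131]],[[0.318,-0.207,0.0155],[-0.1865,0.1504,-0.4131]],[[0.318,-0.207,0.0155],[-0.1865,0.1504,-0.4131]],[[0.318,-0.207,0.0155],[-0.1865,0.1504,-0.4131]],[[0.318,-0.207,0.0155],[-0.1865,0.1504,-0.4131]],[[0.318,-0.207,0.0155],[-0.1865,0.1504,-0.4131]]]' 0.294
python3 - <<'E'
from pose import *
s=observe(); print(s["joints"],s["tool_pos"],s["eef_rot"],s["width"])
B=np.array([.427,-.2137,.1255])
Rt=Rp(.013,np.radians(50)); z=Rt[:,2]
rel(B-.08*z,Rt); rel(B+.012*z,Rt)
E
```

```text
time: 3.5
tool_pos: [0.3754, -0.2146, 0.1868]
eef_rot: [[-0.009, 0.767, 0.642], [1.0, 0.006, 0.007], [0.002, 0.642, -0.767]]
ft_force: [0.5, -0.8, 0.6]
width: 0.0303
[-0.9293 -0.2419 -0.7604  0.5937  0.545   0.7636] [ 0.3754 -0.2146  0.1868] [[-0.0088  0.7668  0.6419]
 [ 1.      0.0057  0.0069]
 [ 0.0017  0.6419 -0.7668]] 0.030303170448630838
shift [0.0002, 0.0002, 0.0001] turn [-0.0004, 0.0004, -0.0014] deg 0.3 mm 0
shift [0.0003, 0.0003, 0.0921] turn [-0.0004, 0.0004, -0.0014] deg 0.3 mm 92
```

```bash
python3 -m jog '[[[0,0,0.03],[0,0,0]],[[0,0,0.06],[0,0,0]],[[0,0,0.08],[0,0,0]],[[0,0,0.092],[0,0,0]],[[0,0,0.092],[0,0,0]],[[0,0,0.092],[0,0,0]]]'
python3 - <<'E'
from pose import *
crop("scene","a1",(150,150,330,330),4)
crop("top","a1t",(330,220,450,340),6)
E
```

```text
time: 4.1
tool_pos: [0.4353, -0.213, 0.1167]
eef_rot: [[-0.013, 0.766, 0.642], [1.0, 0.009, 0.009], [0.001, 0.643, -0.766]]
ft_force: [-0.4, 0.3, 0.6]
width: 0.0303
```

View pics/a1.png

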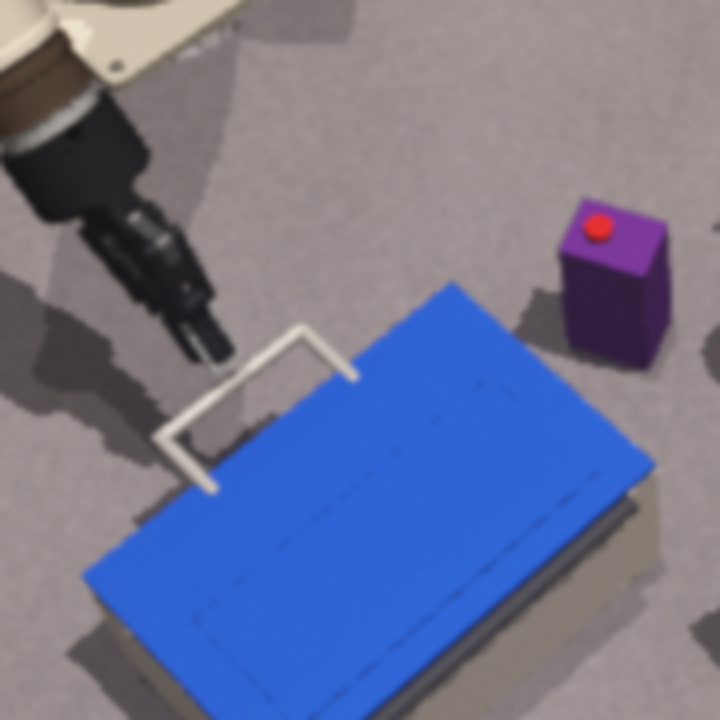

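View pics/a1t.png

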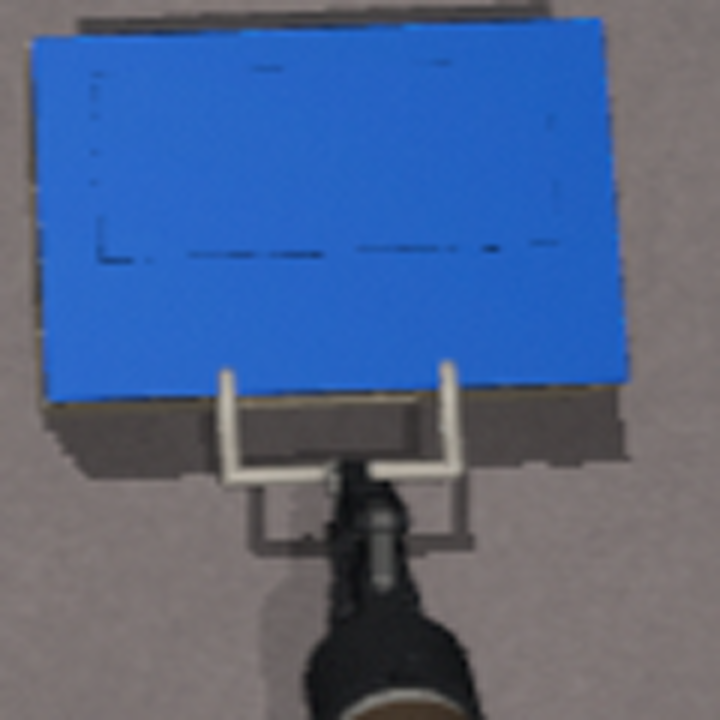

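Run:
```python
from pose import *
s=observe(); T=s["tool_pos"]; Rr=np.array(s["eef_rot"])
for nm,P in dict(tcp=T,up=T+Rr@[0,.015,0],lo=T-Rr@[0,.015,0],grasp=T-Rr@[0,0,.019],bar=[.4273,-.2145,.126]).items():
    print(nm,(proj("scene",P)[0]-[150,150]+.5)*4,(proj("top",P)[0]-[330,220]+.5)*6)
```

```text
tcp [243.7583 396.4951] [339.2628 456.5461]
up [252.5828 400.1264] [340.4719 432.4091]
lo [235.1006 392.9325] [338.0663 480.4298]
grasp [226.8378 372.3593] [344.5023 480.2187]
bar [231.9866 382.315 ] [344.1428 471.7867]
```

Run:
```python
from pose import *
print(observe()["time"],observe()["tool_pos"])
crop("scene","a2",(170,190,250,260),9)
```

```text
4.2 [ 0.4352 -0.2136  0.1173]
```

View pics/a2.png

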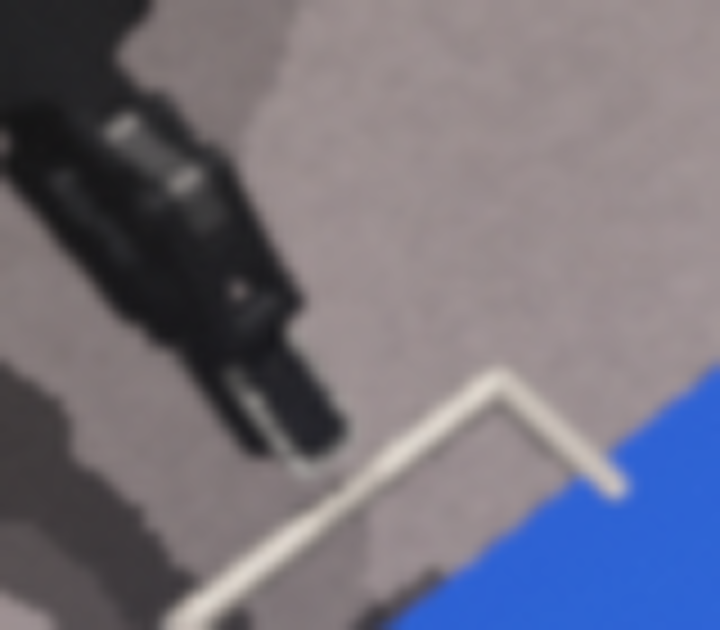

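Run:
```python
from pose import *
crop("top","a3",(365,270,415,315),12)
s=observe();T=s["tool_pos"]; Rr=np.array(s["eef_rot"])
for u in [(206.7,238.9),(204.5,241.5)]:
  P=tri({"scene":u,"top":(388,296.5)}); print(P,Rr.T@(P-T), proj("scene",P),proj("top",P))
```

```text
[ 0.4312 -0.2131  0.1581] [ 0.0007  0.0233 -0.0337] [[206.3882 238.952 ]] [[387.7686 296.3798]]
[ 0.43   -0.2169  0.15  ] [-0.0031  0.0171 -0.0283] [[205.479  241.3301]] [[388.7288 296.8718]]
```

View pics/a3.png

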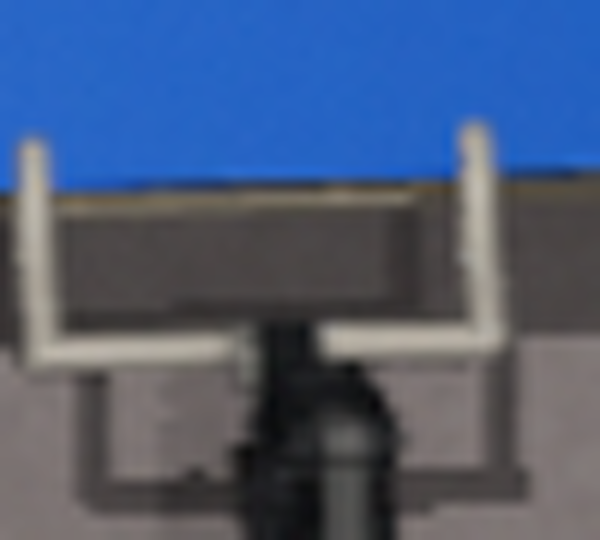

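The scene crop shows the fingertips at about (206,240), short of the bar line at (207,244). Triangulated, they sit about 28 mm behind the reported TCP. I'll creep forward and look again.

```bash
python3 -m jog '[[[0,0,0.007],[0,0,0]],[[0,0,0.014],[0,0,0]],[[0,0,0.014],[0,0,0]]]'
python3 - <<'E'
from pose import *
a=capture("scene");b=capture("top")
crop("scene","a4",(180,210,240,260),7,im=a);crop("top","a5",(365,270,415,315),8,im=b)
x=cv2.imread("pics/a4.png");y=cv2.imread("pics/a5.png");h=max(len(x),len(y))
cv2.imwrite("pics/a45.png",np.hstack([cv2.copyMakeBorder(i,0,h-len(i),0,0,0) for i in(x,y)]))
E
```

```text
time: 4.6
tool_pos: [0.4439, -0.2128, 0.1048]
eef_rot: [[-0.013, 0.766, 0.642], [1.0, 0.009, 0.009], [0.001, 0.642, -0.767]]
ft_force: [0.4, -0.2, 0.1]
width: 0.0301
```

View pics/a45.png

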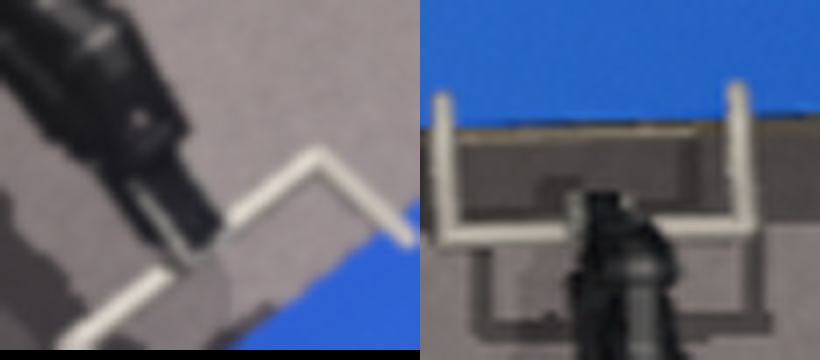

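Both fingertips now just meet the bar in the image (scene crop (190,255)), with no contact force. I'll keep going.

```bash
python3 -m jog '[[[0,0,0.006],[0,0,0]],[[0,0,0.012],[0,0,0]],[[0,0,0.012],[0,0,0]]]'
python3 - <<'E'
from pose import *
a=capture("scene");b=capture("top")
crop("scene","a6",(180,210,240,260),7,im=a);crop("top","a7",(365,270,415,315),8,im=b)
x=cv2.imread("pics/a6.png");y=cv2.imread("pics/a7.png");h=max(len(x),len(y))
cv2.imwrite("pics/a67.png",np.hstack([cv2.copyMakeBorder(i,0,h-len(i),0,0,0) for i in(x,y)]))
E
```

```text
time: 5.0
tool_pos: [0.4517, -0.2127, 0.0956]
eef_rot: [[-0.013, 0.767, 0.642], [1.0, 0.01, 0.009], [0.001, 0.642, -0.767]]
ft_force: [0.1, 0.8, -0.7]
width: 0.0298
```

View pics/a67.png

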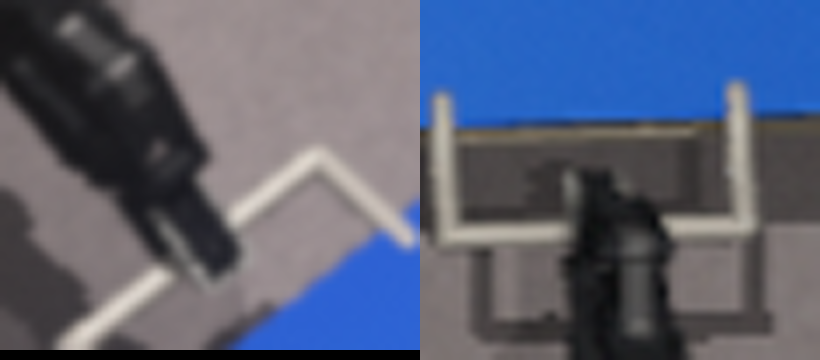

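```bash
python3 -m jog '[[[0,0,0],[0,0,0]],[[0,0,0],[0,0,0]],[[0,0,0],[0,0,0]]]' 0.6
python3 -m jog '[[[0,0,0],[0,0,0]],[[0,0,0],[0,0,0]]]' 0.7
python3 - <<'E'
from pose import *
a=capture("scene");b=capture("top")
crop("scene","a6",(180,210,240,260),7,im=a);crop("top","a7",(365,270,415,315),8,im=b)
x=cv2.imread("pics/a6.png");y=cv2.imread("pics/a7.png");h=max(len(x),len(y))
cv2.imwrite("pics/a8.png",np.hstack([cv2.copyMakeBorder(i,0,h-len(i),0,0,0) for i in(x,y)]))
E
```

```text
time: 5.4
tool_pos: [0.4516, -0.2131, 0.0966]
eef_rot: [[-0.013, 0.766, 0.643], [1.0, 0.01, 0.008], [-0.0, 0.643, -0.766]]
ft_force: [0.6, -0.6, 0.0]
width: 0.0168
time: 5.6
tool_pos: [0.4516, -0.213, 0.0965]
eef_rot: [[-0.013, 0.766, 0.643], [1.0, 0.01, 0.008], [0.0, 0.643, -0.766]]
ft_force: [0.0, -0.9, -0.0]
width: 0.0127
```

View pics/a8.png

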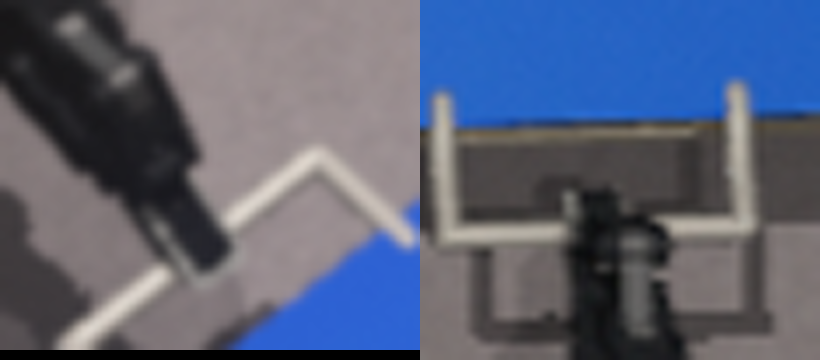

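```bash
python3 -m jog '[[[0,0,0],[0,0,0]],[[0,0,0],[0,0,0]]]' 0.85
```

```text
time: 5.9
tool_pos: [0.4516, -0.213, 0.0967]
eef_rot: [[-0.013, 0.766, 0.643], [1.0, 0.01, 0.008], [0.0, 0.643, -0.766]]
ft_force: [-3.4, 0.2, 3.7]
width: 0.0075
```

```bash
python3 -m jog '[[[0,0,0],[0,0,0]],[[0,0,0],[0,0,0]],[[0,0,0.007],[0,0,0]],[[0,0,0.014],[0,0,0]],[[0,0,0.014],[0,0,0]]]' 0.45
python3 -m jog '[[[0,0,0],[0,0,0]],[[0,0,0],[0,0,0]],[[0,0,0],[0,0,0]]]' 0.77
python3 - <<'E'
from pose import *
a=capture("scene");b=capture("top")
crop("scene","a6",(180,210,240,260),7,im=a);crop("top","a7",(365,270,415,315),8,im=b)
x=cv2.imread("pics/a6.png");y=cv2.imread("pics/a7.png");h=max(len(x),len(y))
cv2.imwrite("pics/a9.png",np.hstack([cv2.copyMakeBorder(i,0,h-len(i),0,0,0) for i in(x,y)]))
E
```

```text
time: 6.4
tool_pos: [0.4607, -0.2124, 0.0845]
eef_rot: [[-0.014, 0.767, 0.642], [1.0, 0.01, 0.01], [0.001, 0.642, -0.767]]
ft_force: [-0.5, 0.4, -0.1]
width: 0.0235
time: 6.7
tool_pos: [0.4609, -0.2127, 0.0859]
eef_rot: [[-0.014, 0.766, 0.643], [1.0, 0.01, 0.009], [0.0, 0.643, -0.766]]
ft_force: [3.6, 1.2, -1.3]
width: 0.0097
```

View pics/a9.png

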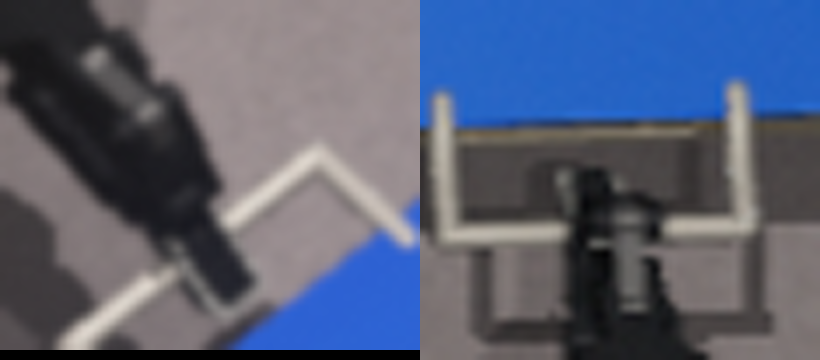

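The bar is now caged: the opening stops at 9.7 mm around the 10 mm bar, with fingertips past it. Next I'll work out the arc rows.

Run:
```python
from pose import *
Rr=np.array(observe()["eef_rot"])
def D(t,y=.013):
    dx=.225*(1-np.cos(t))+.005*np.sin(t); dz=.225*np.sin(t)+.005*(np.cos(t)-1); return np.array([dx,dx*y,dz])
T=observe()["tool_pos"]
prev=np.zeros(3)
for i,t in enumerate(np.linspace(0,1.76,25)):
    if i in(8,16): base=D(t)
    d=D(t)-(0 if i<=8 else D(np.linspace(0,1.76,25)[8]) if i<=16 else D(np.linspace(0,1.76,25)[16]))
    print(i,round(t,2),np.round(Rr.T@d,4).tolist(),np.round(T+D(t),3))
```

```text
0 0.0 [0.0, 0.0, 0.0] [ 0.461 -0.213  0.086]
1 0.07 [0.0, 0.0113, -0.012] [ 0.462 -0.213  0.102]
2 0.15 [0.0, 0.0235, -0.0231] [ 0.464 -0.213  0.119]
3 0.22 [0.0, 0.0365, -0.0333] [ 0.467 -0.213  0.135]
4 0.29 [0.0, 0.0502, -0.0425] [ 0.472 -0.213  0.151]
5 0.37 [0.0, 0.0645, -0.0507] [ 0.478 -0.213  0.166]
6 0.44 [0.0, 0.0794, -0.0579] [ 0.484 -0.212  0.181]
7 0.51 [0.0, 0.0947, -0.0639] [ 0.492 -0.212  0.196]
8 0.59 [0.0, 0.1105, -0.0688] [ 0.501 -0.212  0.21 ]
9 0.66 [-0.0, 0.0161, -0.0037] [ 0.511 -0.212  0.223]
10 0.73 [-0.0, 0.0324, -0.0062] [ 0.522 -0.212  0.235]
11 0.81 [-0.0, 0.0488, -0.0075] [ 0.534 -0.212  0.247]
12 0.88 [-0.0, 0.0653, -0.0077] [ 0.546 -0.212  0.257]
13 0.95 [-0.0, 0.0818, -0.0065] [ 0.56  -0.211  0.267]
14 1.03 [-0.0, 0.0981, -0.0042] [ 0.574 -0.211  0.276]
15 1.1 [-0.0, 0.1143, -0.0007] [ 0.588 -0.211  0.284]
16 1.17 [-0.0, 0.1301, 0.0039] [ 0.603 -0.211  0.29 ]
17 1.25 [-0.0, 0.0154, 0.0058] [ 0.619 -0.211  0.296]
18 1.32 [-0.0, 0.0304, 0.0127] [ 0.635 -0.21   0.3  ]
19 1.39 [-0.0, 0.0448, 0.0208] [ 0.651 -0.21   0.303]
20 1.47 [-0.0, 0.0586, 0.0298] [ 0.667 -0.21   0.305]
21 1.54 [-0.0, 0.0718, 0.0398] [ 0.684 -0.21   0.306]
22 1.61 [-0.0, 0.0841, 0.0508] [ 0.7   -0.21   0.305]
23 1.69 [-0.0, 0.0956, 0.0626] [ 0.717 -0.209  0.304]
24 1.76 [-0.0001, 0.1062, 0.0753] [ 0.733 -0.209  0.301]
```

```bash
python3 -m jog '[[[0,0,0],[0,0,0]],[[0,0.0113,-0.012],[0,0,0]],[[0,0.0235,-0.0231],[0,0,0]],[[0,0.0365,-0.0333],[0,0,0]],[[0,0.0502,-0.0425],[0,0,0]],[[0,0.0645,-0.0507],[0,0,0]],[[0,0.0794,-0.0579],[0,0,0]],[[0,0.0947,-0.0639],[0,0,0]],[[0,0.1105,-0.0688],[0,0,0]]]' 0.66
python3 - <<'E'
from pose import *
a=capture("scene"); print(observe()["joints"],observe()["ft_force"])
crop("scene","b1",(150,130,350,330),3,im=a)
E
```

```text
time: 7.7
tool_pos: [0.4998, -0.2124, 0.2089]
eef_rot: [[-0.011, 0.768, 0.641], [1.0, 0.008, 0.008], [0.001, 0.641, -0.768]]
ft_force: [-1.5, -0.5, -0.3]
width: 0.0143
[-0.6421 -0.0891 -0.5906  0.4778  0.4023  1.0393] [0.4328 0.3404 1.5769]
```

View pics/b1.png

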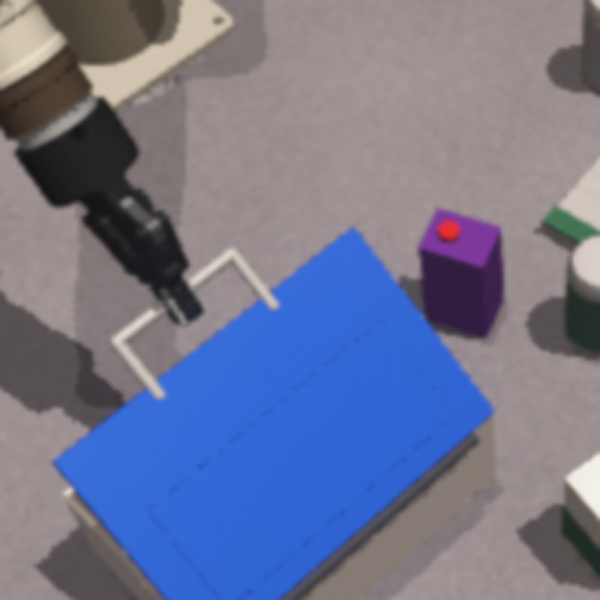

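Run:
```python
from pose import *
a=capture("scene"); s=observe(); T=s["tool_pos"];Rr=np.array(s["eef_rot"]); print(s["time"],T)
for t in(.2,.4,.59):
    B=np.array([.652-.225*np.cos(t)+.005*np.sin(t),-.2145,.1205+.225*np.sin(t)+.005*np.cos(t)]); print(t,(proj("scene",B)[0]-[150,130])*3)
print("tcp",(proj("scene",T)[0]-[150,130])*3,"tcp-52",(proj("scene",T-.052*Rr[:,2])[0]-[150,130])*3)
crop("scene","b2",(150,130,350,330),3,im=a)
crop("top","b2t",(320,190,460,330),4)
```

```text
7.8 [ 0.5021 -0.2133  0.2117]
0.2 [165.8433 321.1644]
0.4 [166.3532 303.7202]
0.59 [174.0216 294.6394]
tcp [212.8063 348.233 ] tcp-52 [175.1693 293.4772]
```

View pics/b2.png

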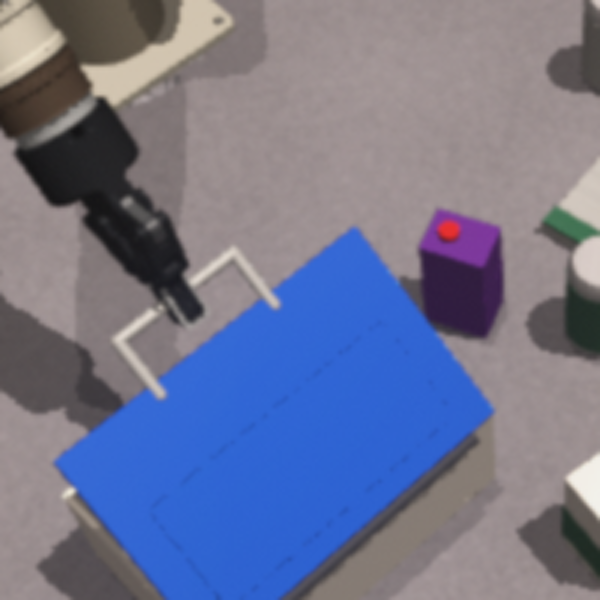

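View pics/b2t.png

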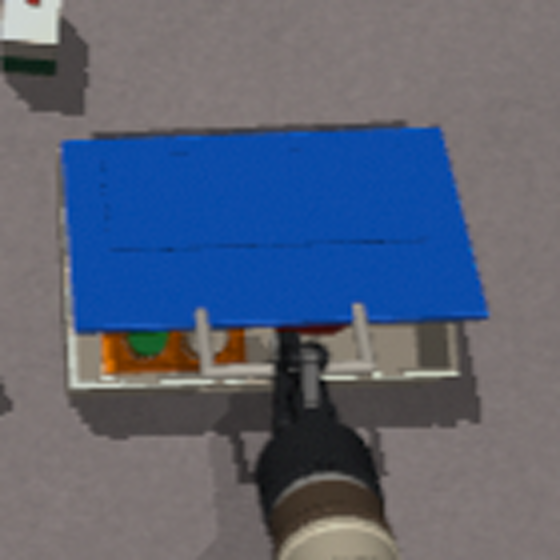

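The top view shows the lid lifted to about 0.6 rad. The tray shows in the +y half of the bin, with green and white caps at crop (150,340) and (205,340), and the packet is in the other half. I'll keep swinging.

```bash
python3 -m jog '[[[0,0.0161,-0.0037],[0,0,0]],[[0,0.0324,-0.0062],[0,0,0]],[[0,0.0488,-0.0075],[0,0,0]],[[0,0.0653,-0.0077],[0,0,0]],[[0,0.0818,-0.0065],[0,0,0]],[[0,0.0981,-0.0042],[0,0,0]],[[0,0.1143,-0.0007],[0,0,0]],[[0,0.1301,0.0039],[0,0,0]]]' 
python3 -m jog '[[[0,0.0154,0.0058],[0,0,0]],[[0,0.0304,0.0127],[0,0,0]],[[0,0.0448,0.0208],[0,0,0]],[[0,0.0586,0.0298],[0,0,0]],[[0,0.0718,0.0398],[0,0,0]],[[0,0.0841,0.0508],[0,0,0]],[[0,0.0956,0.0626],[0,0,0]],[[0,0.1062,0.0753],[0,0,0]],[[0,0.1062,0.0753],[0,0,0]]]'
python3 - <<'E'
from pose import *
s=observe(); print(s["joints"],s["tool_pos"],s["ft_force"])
a=capture("scene")
crop("scene","c1",(130,110,350,330),3,im=a)
crop("top","c1t",(310,150,460,320),4)
E
```

```text
time: 8.65
tool_pos: [0.6026, -0.2111, 0.2886]
eef_rot: [[-0.012, 0.767, 0.641], [1.0, 0.009, 0.008], [0.001, 0.641, -0.768]]
ft_force: [-0.5, 0.4, -0.9]
width: 0.0146
time: 9.55
tool_pos: [0.7337, -0.2093, 0.2984]
eef_rot: [[-0.014, 0.767, 0.642], [1.0, 0.01, 0.009], [0.001, 0.642, -0.767]]
ft_force: [1.2, -0.1, 0.5]
width: 0.0143
[-0.3876  0.242   0.0005  0.6733  0.2538  1.2567] [ 0.7337 -0.2093  0.2984] [ 1.1917 -0.0655  0.4734]
```

View pics/c1.png

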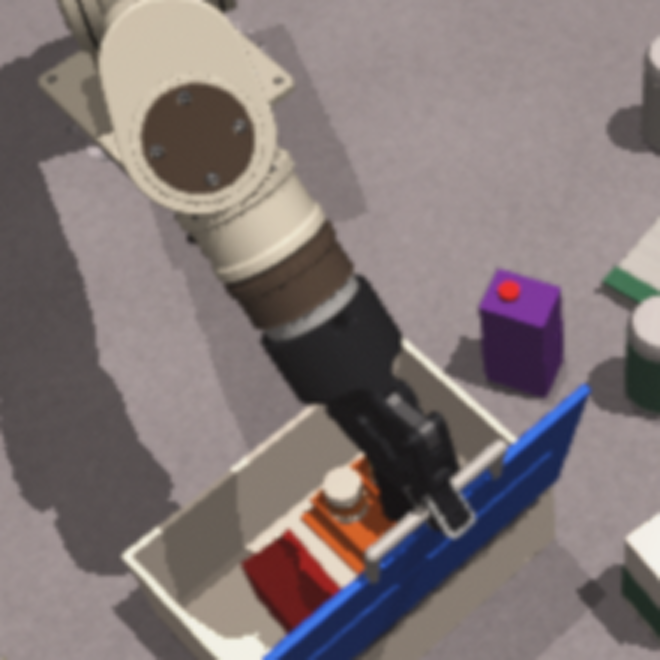

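View pics/c1t.png

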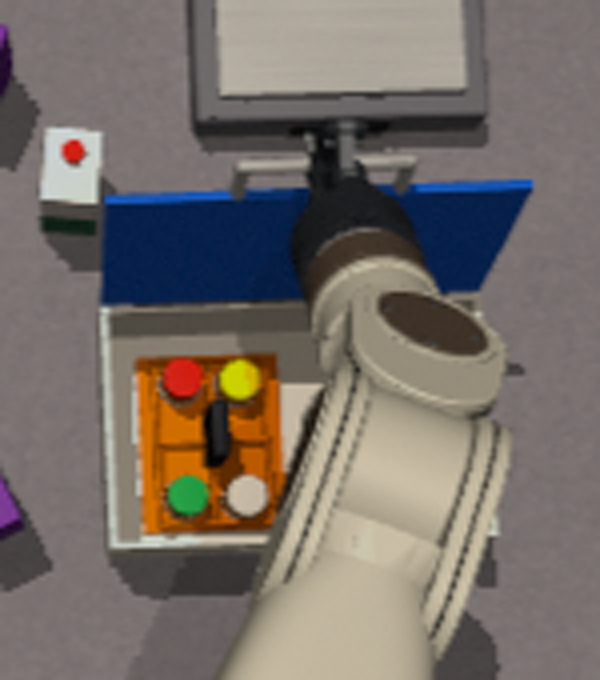

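The lid is past upright and the tray is in full view, with all four jars standing. I'll open the fingers and back off along the tool.

```bash
python3 -m jog '[[[0,0.005,0.004],[0,0,0]],[[0,0.008,0.007],[0,0,0]],[[0,0.008,0.004],[0,0,0]],[[0,0.008,-0.02],[0,0,0]],[[0,0.008,-0.05],[0,0,0]],[[0,0.008,-0.09],[0,0,0]],[[0,0.008,-0.12],[0,0,0]],[[0,0.008,-0.12],[0,0,0]]]' 0.3
python3 - <<'E'
from pose import *
crop("scene","d1",(130,110,350,330),3)
b=capture("top"); crop("top","d1t",(310,150,460,320),4,im=b); crop("top","d1u",(320,210,410,310),7,im=b)
for k in["tray_center","tray_grip","jar0_center","packet_center","lid"]:
    for d in trace(k,"top")[:2]: print(k,d["conf"],d["uv"],d["pixels"].sum())
E
```

```text
time: 10.45
tool_pos: [0.6616, -0.2113, 0.4054]
eef_rot: [[-0.012, 0.76, 0.65], [1.0, 0.012, 0.004], [-0.004, 0.65, -0.76]]
ft_force: [0.3, -1.4, 0.7]
width: 0.0298
tray_center 0.66 [357.9, 262.2] 1104
tray_center 0.47 [198.7, 260.1] 506
tray_grip 0.57 [362.1, 259.5] 1178
jar0_center 0.52 [352.1, 246.7] 105
jar0_center 0.41 [373.8, 243.7] 92
packet_center 0.69 [392.1, 260.2] 203
packet_center 0.59 [381.5, 204.9] 3229
lid 0.81 [377.9, 205.2] 2925
```

View pics/d1.png

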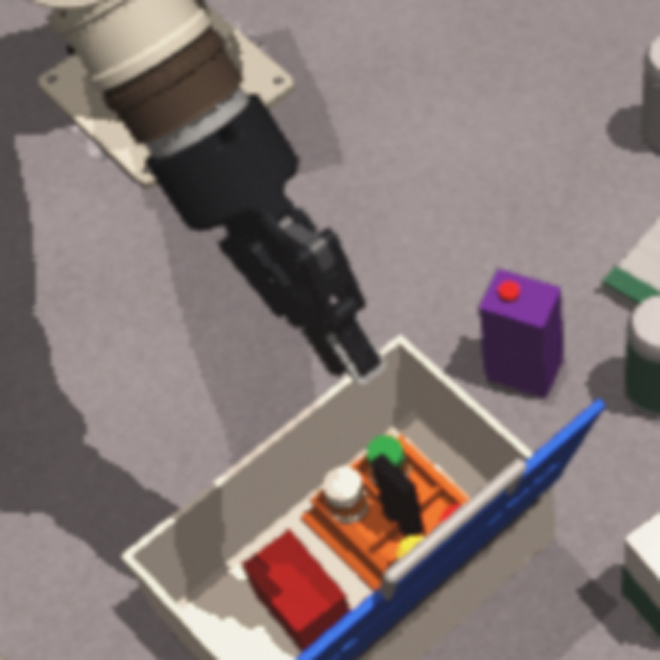

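View pics/d1u.png

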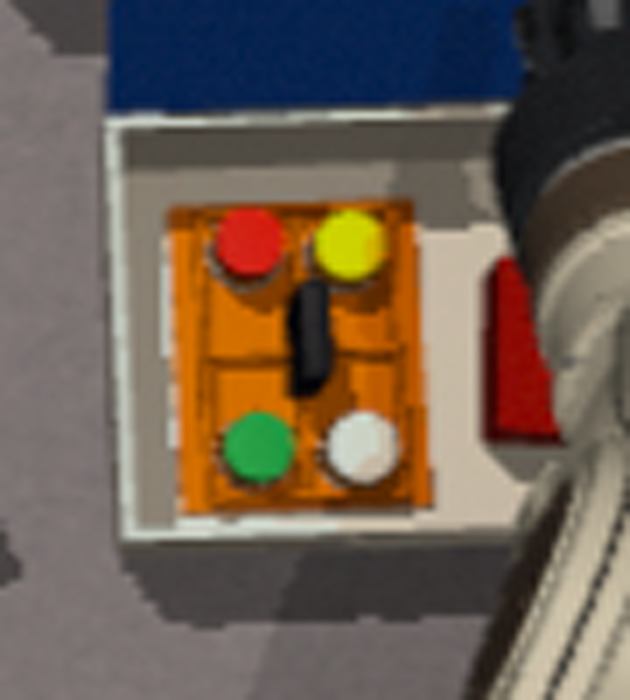

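Run:
```python
from pose import *
from scipy.optimize import least_squares
u=np.array([(187,512),(432,505),(412,203),(167,210)])/7+[320,210]-.5
P=back("top",u,.010); print(P[:,:2],[np.linalg.norm(P[i]-P[(i+1)%4]).round(4) for i in range(4)])
def m(p):
    x,y,a=p;c,s=np.cos(a),np.sin(a);L=np.array([(-.072,.058),(-.072,-.058),(.072,-.058),(.072,.058)])
    return np.c_[L@np.array([[c,s],[-s,c]])+[x,y],np.full(4,.01)]
r=least_squares(lambda p:(proj("top",m(p))-u).ravel(),[.55,-.14,0]); print(r.x,r.fun)
x,y,a=r.x;c,s=np.cos(a),np.sin(a);M=np.array([[c,s],[-s,c]])
def box(hx,hy,z): return np.c_[np.array([(-hx,hy),(-hx,-hy),(hx,-hy),(hx,hy)])@M+[x,y],np.full(4,z)]
pt=np.vstack([box(.072,.058,.01),box(.022,.007,.11),box(.068,.046,.032)])
crop("top","e1",(320,210,410,310),7,pts=proj("top",pt)); crop("scene","e2",(190,220,330,330),5,pts=proj("scene",pt))
```

```text
[[ 0.4836 -0.1012]
 [ 0.4845 -0.2142]
 [ 0.6258 -0.2109]
 [ 0.625  -0.0962]] [np.float64(0.113), np.float64(0.1413), np.float64(0.1147), np.float64(0.1415)]
[ 0.5548 -0.1556  0.0208] [-0.6255  0.6432  0.2947  0.1578  0.3512 -0.6685 -0.0183 -0.1651]
```

View pics/e1.png

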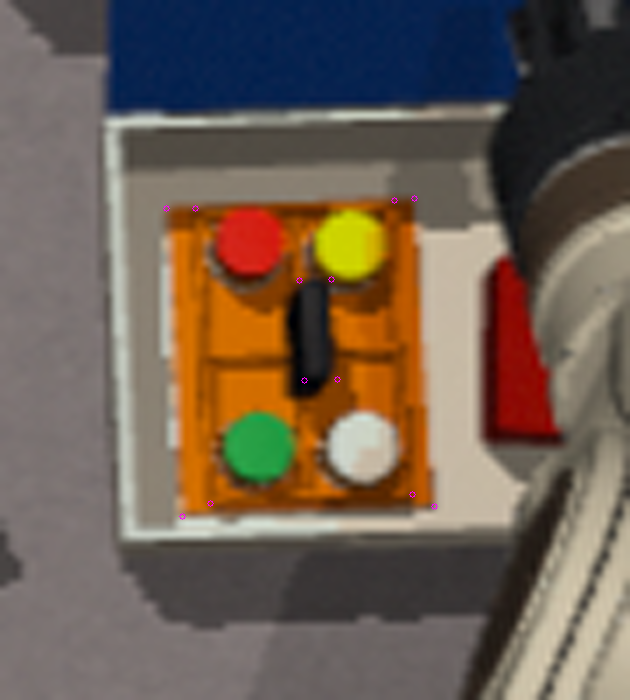

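View pics/e2.png

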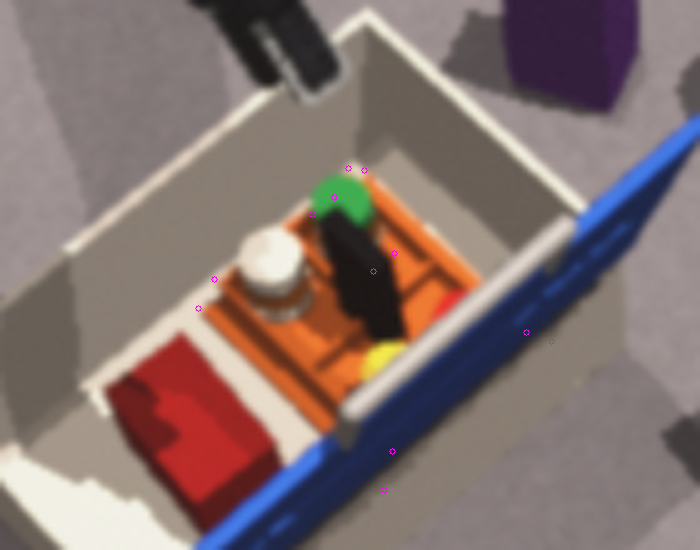

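The lid is open on its stop. The tray fit is centre (0.555, -0.156), yaw about 0.02, and the handle overlay matches within 2–3 mm. I'll move to a hover above the handle with the jaws along y.

Run:
```python
from pose import *
y=.018
Rt=R.from_euler('z',y).as_matrix()@np.diag([-1,1,-1.])
rel([.535,-.1556,.33],Rt)
```

```text
shift [0.0561, -0.1392, -0.0303] turn [0.1733, 0.1736, -0.4794] deg 96.9 mm 153
```

```bash
python3 -m jog '[[[0.056,-0.139,-0.03],[0.173,0.1736,-0.4794]],[[0.056,-0.139,-0.03],[0.173,0.1736,-0.4794]],[[0.056,-0.139,-0.03],[0.173,0.1736,-0.4794]],[[0.056,-0.139,-0.03],[0.173,0.1736,-0.4794]],[[0.056,-0.139,-0.03],[0.173,0.1736,-0.4794]],[[0.056,-0.139,-0.03],[0.173,0.1736,-0.4794]],[[0.056,-0.139,-0.03],[0.173,0.1736,-0.4794]],[[0.056,-0.139,-0.03],[0.173,0.1736,-0.4794]],[[0.056,-0.139,-0.03],[0.173,0.1736,-0.4794]],[[0.056,-0.139,-0.03],[0.173,0.1736,-0.4794]],[[0.056,-0.139,-0.03],[0.173,0.1736,-0.4794]],[[0.056,-0.139,-0.03],[0.173,0.1736,-0.4794]]]' -0.3
python3 - <<'E'
from pose import *
y=.018
Rt=R.from_euler('z',y).as_matrix()@np.diag([-1,1,-1.])
print(observe()["joints"])
rel([.5548,-.1556,.17],Rt)
E
```

```text
time: 12.1
tool_pos: [0.5367, -0.155, 0.33]
eef_rot: [[-1.0, -0.021, 0.001], [-0.021, 1.0, -0.0], [-0.001, -0.0, -1.0]]
ft_force: [-0.4, 1.3, -0.6]
width: 0.0556
[-0.2811  0.3554  0.4907  1.7055 -0.0001 -0.3026]
shift [-0.018, -0.0009, 0.16] turn [-0.0001, 0.0002, 0.0011] deg 0.2 mm 161
```

```bash
python3 -m jog '[[[-0.018,-0.001,0.05],[0,0,0]],[[-0.018,-0.001,0.1],[0,0,0]],[[-0.018,-0.001,0.14],[0,0,0]],[[-0.018,-0.001,0.16],[0,0,0]],[[-0.018,-0.001,0.16],[0,0,0]]]'
python3 - <<'E'
from pose import *
a=capture("scene");b=capture("top"); s=observe(); T=s["tool_pos"];Rr=np.array(s["eef_rot"])
f=lambda n:proj(n,[T+Rr@[0,.028,0],T-Rr@[0,.028,0],T+Rr@[0,.028,-.028],T-Rr@[0,.028,.028]])
print(f("scene"))
crop("scene","f1",(190,190,330,310),5,im=a,pts=f("scene")); crop("top","f1t",(320,210,410,310),6,im=b,pts=f("top"))
E
```

```text
time: 12.6
tool_pos: [0.5508, -0.156, 0.1671]
eef_rot: [[-1.0, -0.016, -0.005], [-0.016, 1.0, 0.002], [0.005, 0.003, -1.0]]
ft_force: [0.0, 0.3, -0.6]
width: 0.0558
[[265.7106 246.4933]
 [247.651  261.3496]
 [264.4915 240.3437]
 [246.054  255.3954]]
```

View pics/f1.png

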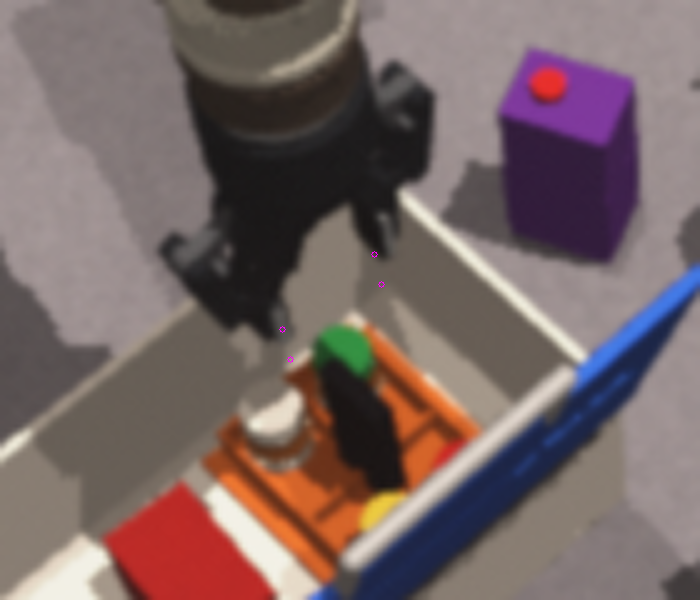

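View pics/f1t.png

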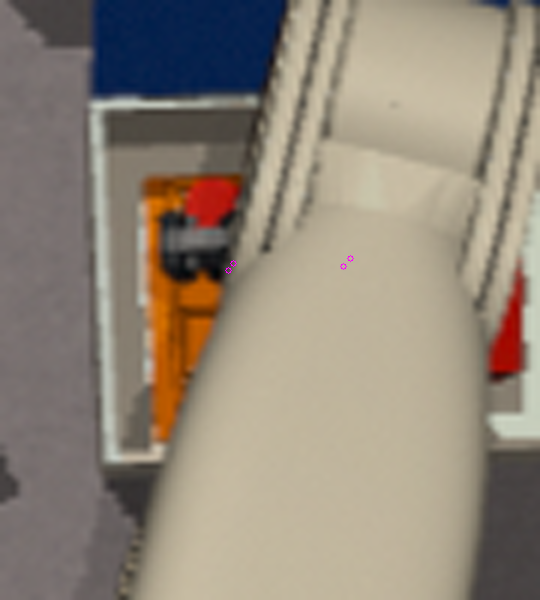

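The scene view puts the fingertips at crop (275,335) and (388,252), about 25 mm above the reported TCP, as at the bar. So I'll descend to TCP z ≈ 0.047, which is clear of jars and walls whichever reading is right.

```bash
python3 -m jog '[[[-0.003,0,0.03],[0,0,0]],[[-0.003,0,0.06],[0,0,0]],[[-0.003,0,0.09],[0,0,0]],[[-0.003,0,0.11],[0,0,0]],[[-0.003,0,0.12],[0,0,0]],[[-0.003,0,0.12],[0,0,0]]]'
python3 - <<'E'
from pose import *
a=capture("scene");s=observe(); print(s["tool_pos"],s["ft_force"],s["time"])
crop("scene","g1",(190,190,330,310),5,im=a)
E
```

```text
time: 13.3
tool_pos: [0.5577, -0.1568, 0.0518]
eef_rot: [[-1.0, -0.017, 0.003], [-0.017, 1.0, -0.0], [-0.003, -0.0, -1.0]]
ft_force: [0.1, -1.0, -0.4]
width: 0.0556
[ 0.5584 -0.157   0.0528] [-0.5825 -0.1255 -0.289 ] 13.35
```

View pics/g1.png

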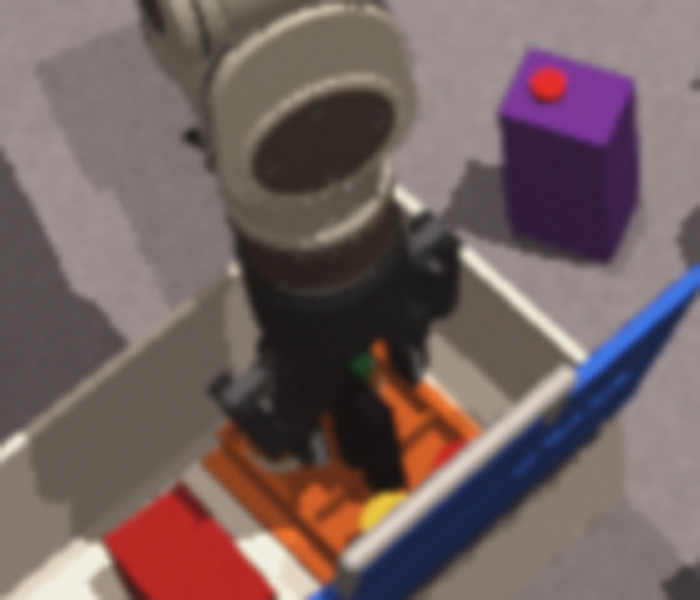

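The fingers now straddle the black handle, left tip at crop (315,450). I'll close.

```bash
python3 -m jog '[[[0,0,0],[0,0,0]],[[0,0,0],[0,0,0]],[[0,0,0],[0,0,0]],[[0,0,0],[0,0,0]],[[0,0,0],[0,0,0]],[[0,0,0],[0,0,0]],[[0,0,0],[0,0,0]]]' 1
python3 - <<'E'
from pose import *
a=capture("scene");s=observe(); print(s["tool_pos"],s["ft_force"],s["moment"],s["width"],s["time"])
crop("scene","g2",(190,190,330,310),5,im=a)
E
```

```text
time: 14.05
tool_pos: [0.5582, -0.1563, 0.0526]
eef_rot: [[-1.0, -0.018, 0.005], [-0.018, 1.0, -0.0], [-0.005, -0.0, -1.0]]
ft_force: [-0.7, 2.2, 5.3]
width: 0.0128
[ 0.5582 -0.1563  0.0526] [-0.1616  3.5714  5.9932] [ 0.3928 -0.0032  0.0116] 0.013392581323292959 14.1
```

View pics/g2.png

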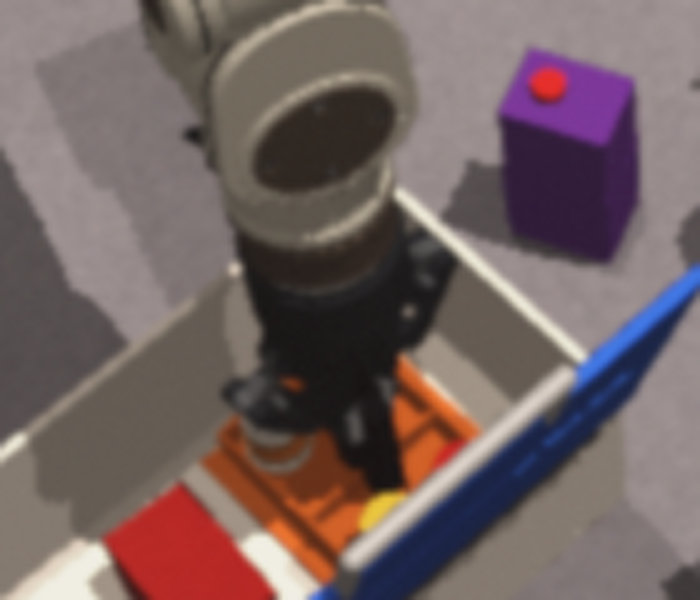

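```bash
python3 -m jog '[[[0,0,-0.005],[0,0,0]],[[0,0,-0.01],[0,0,0]],[[0,0,-0.02],[0,0,0]],[[0,0,-0.03],[0,0,0]],[[0,0,-0.03],[0,0,0]]]'
python3 - <<'E'
from pose import *
a=capture("scene");s=observe(); print(s["tool_pos"],s["ft_force"],s["moment"],s["width"],s["time"])
crop("scene","g3",(190,190,330,310),5,im=a)
E
```

```text
time: 14.6
tool_pos: [0.5586, -0.1572, 0.0834]
eef_rot: [[-1.0, -0.017, 0.006], [-0.017, 1.0, -0.001], [-0.006, -0.002, -1.0]]
ft_force: [1.1, 0.6, -4.6]
width: 0.0133
[ 0.5581 -0.157   0.0826] [-0.164   1.1057 -4.5771] [-0.0224 -0.0107 -0.0191] 0.012941442223995639 14.65
```

View pics/g3.png

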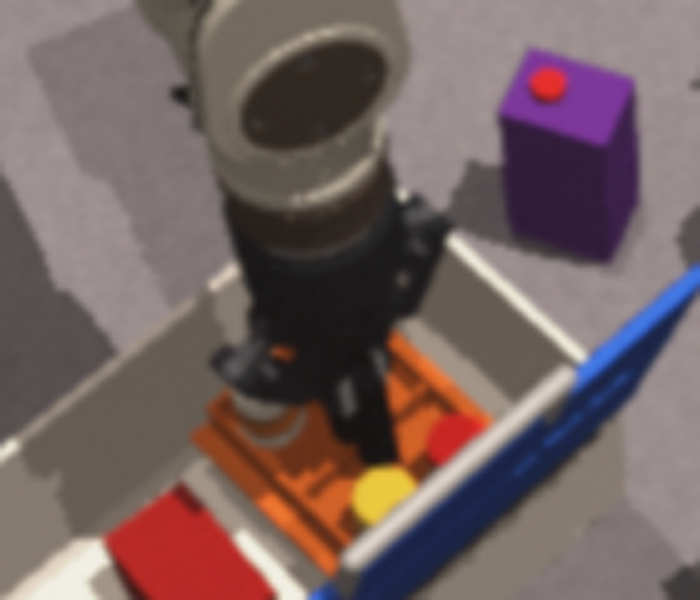

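Weight is 4.4 N, the moments are near zero, and the tray is level. I'll lift it clear of the bin walls.

```bash
python3 -m jog '[[[0,0,-0.01],[0,0,0]],[[0,0,-0.025],[0,0,0]],[[0,0,-0.045],[0,0,0]],[[0,0,-0.065],[0,0,0]],[[0,0,-0.085],[0,0,0]],[[0,0,-0.1],[0,0,0]],[[0,0,-0.115],[0,0,0]],[[0,0,-0.125],[0,0,0]],[[0,0,-0.13],[0,0,0]],[[0,0,-0.13],[0,0,0]]]'
python3 - <<'E'
from pose import *
a=capture("scene");b=capture("top");s=observe(); print(s["joints"],s["tool_pos"],s["ft_force"],s["moment"],s["width"],s["time"])
crop("scene","i3",(170,150,350,310),4,im=a)
crop("top","i4",(310,200,460,320),4,im=b)
Rt=R.from_euler('z',.176).as_matrix()@np.diag([-1,1,-1.])
rel([.40,-.10,.2126],R.from_euler('z',.02).as_matrix()@np.diag([-1,1,-1.]))
E
```

```text
time: 15.65
tool_pos: [0.5571, -0.1567, 0.212]
eef_rot: [[-1.0, -0.018, 0.004], [-0.018, 1.0, -0.001], [-0.004, -0.001, -1.0]]
ft_force: [0.7, -0.6, -4.5]
width: 0.0126
[-0.2744  0.3938  0.241   1.4165  0.0005 -0.2921] [ 0.5564 -0.1565  0.2107] [ 0.6887  0.8041 -5.3629] [ 0.0401 -0.0106  0.0354] 0.012779486460539186 15.75
shift [0.1553, 0.0592, -0.0022] turn [0.0, 0.0005, -0.0007] deg 0.2 mm 166
```

View pics/i3.png

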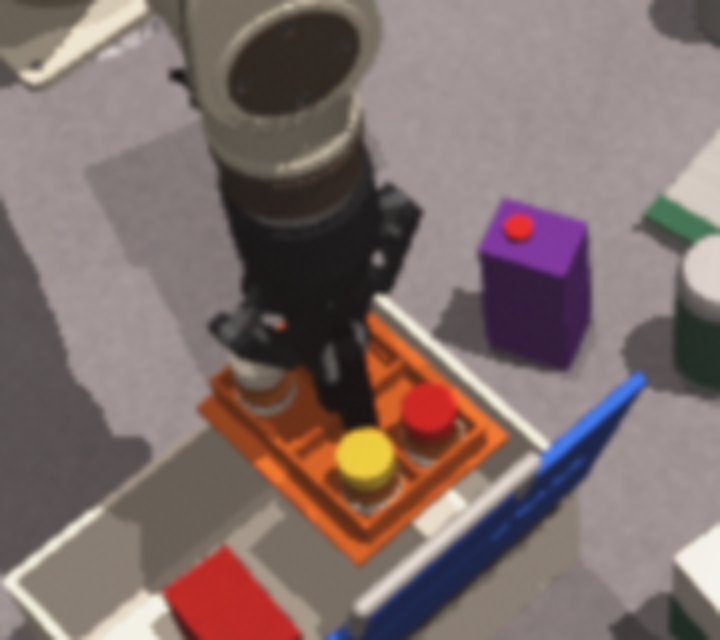

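View pics/i4.png

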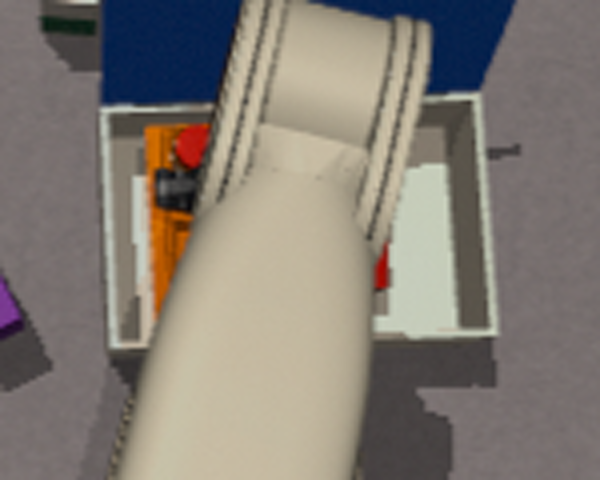

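The tray is lifted level above the walls (underside about 0.16), with the jars upright and the packet left behind. I'll retreat toward the robot, then move across.

```bash
python3 -m jog '[[[0.006,0.002,0],[0,0,0]],[[0.02,0.008,0],[0,0,0]],[[0.04,0.016,0],[0,0,0]],[[0.06,0.024,0],[0,0,0]],[[0.08,0.032,0],[0,0,0]],[[0.1,0.04,0],[0,0,0]],[[0.12,0.048,0],[0,0,0]],[[0.138,0.054,0],[0,0,0]],[[0.15,0.059,0],[0,0,0]],[[0.155,0.062,0],[0,0,0]],[[0.155,0.062,0],[0,0,0]]]'
python3 - <<'E'
from pose import *
Rt=R.from_euler('z',.176).as_matrix()@np.diag([-1,1,-1.])
rel([.385,.196,.2126],Rt)
E
```

```text
time: 16.85
tool_pos: [0.4004, -0.0971, 0.2111]
eef_rot: [[-1.0, -0.018, 0.003], [-0.018, 1.0, -0.0], [-0.003, -0.0, -1.0]]
ft_force: [0.1, -0.6, -5.3]
width: 0.013
shift [0.0101, 0.2933, -0.0017] turn [-0.0002, 0.001, -0.0503] deg 9.1 mm 293
```

```bash
python3 -m jog '[[[0,0.008,0],[0,0,-0.001]],[[0.001,0.025,0],[0,0,-0.004]],[[0.002,0.05,0],[0,0,-0.009]],[[0.003,0.075,0],[0,0,-0.013]],[[0.004,0.1,0],[0,0,-0.018]],[[0.005,0.125,0],[0,0,-0.022]],[[0.006,0.15,0],[0,0,-0.026]]]'
python3 -m jog '[[[0.001,0.025,0],[0,0,-0.005]],[[0.001,0.05,0],[0,0,-0.009]],[[0.002,0.075,0],[0,0,-0.013]],[[0.002,0.1,0],[0,0,-0.017]],[[0.002,0.12,0],[0,0,-0.021]],[[0.002,0.134,0],[0,0,-0.024]],[[0.002,0.142,0],[0,0,-0.024]],[[0.002,0.142,0],[0,0,-0.024]],[[0.002,0.142,0],[0,0,-0.024]]]'
python3 - <<'E'
from pose import *
a=capture("scene");b=capture("top");s=observe(); print(s["joints"],s["tool_pos"],s["ft_force"],s["moment"],s["width"],s["time"])
crop("scene","j3",(210,80,410,260),4,im=a)
crop("top","j4",(200,220,350,360),5,im=b)
Rt=R.from_euler('z',.176).as_matrix()@np.diag([-1,1,-1.])
rel([.385,.196,.2126],Rt)
E
```

```text
time: 17.55
tool_pos: [0.3927, 0.0541, 0.2108]
eef_rot: [[-0.995, -0.1, 0.003], [-0.1, 0.995, 0.0], [-0.003, -0.0, -1.0]]
ft_force: [0.7, 0.1, -6.2]
width: 0.0131
time: 18.45
tool_pos: [0.3761, 0.1934, 0.2106]
eef_rot: [[-0.985, -0.174, 0.003], [-0.174, 0.985, -0.001], [-0.002, -0.001, -1.0]]
ft_force: [0.2, 0.3, -4.9]
width: 0.013
[ 0.4757  0.0818 -0.1646  1.3223 -0.0019  0.302 ] [0.3761 0.193  0.2107] [-0.182   1.0353 -4.4602] [-0.0181  0.009   0.0087] 0.012690059859788822 18.55
shift [-0.0093, 0.0014, -0.0019] turn [-0.0004, 0.0008, -0.0007] deg 0.2 mm 10
```

View pics/j3.png

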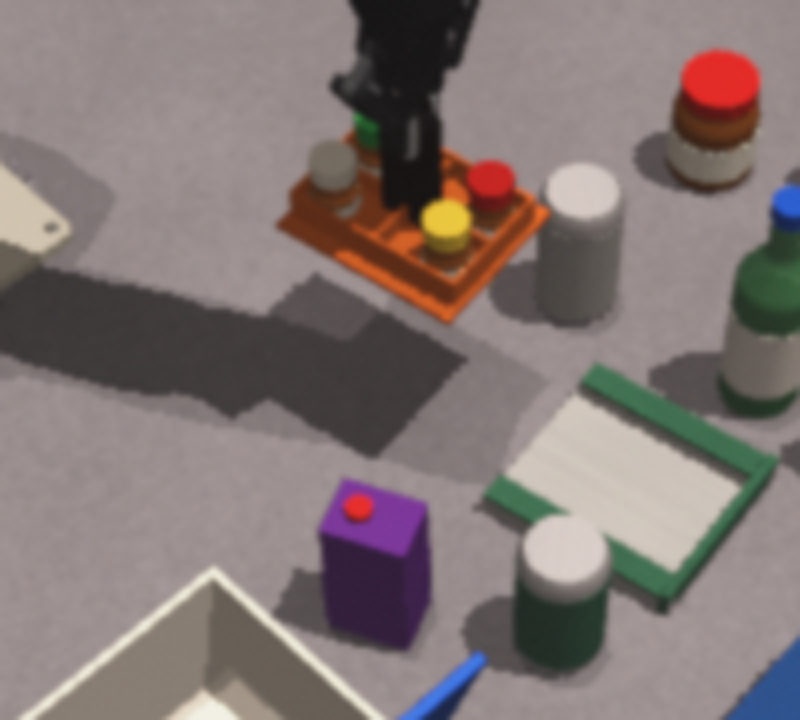

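View pics/j4.png

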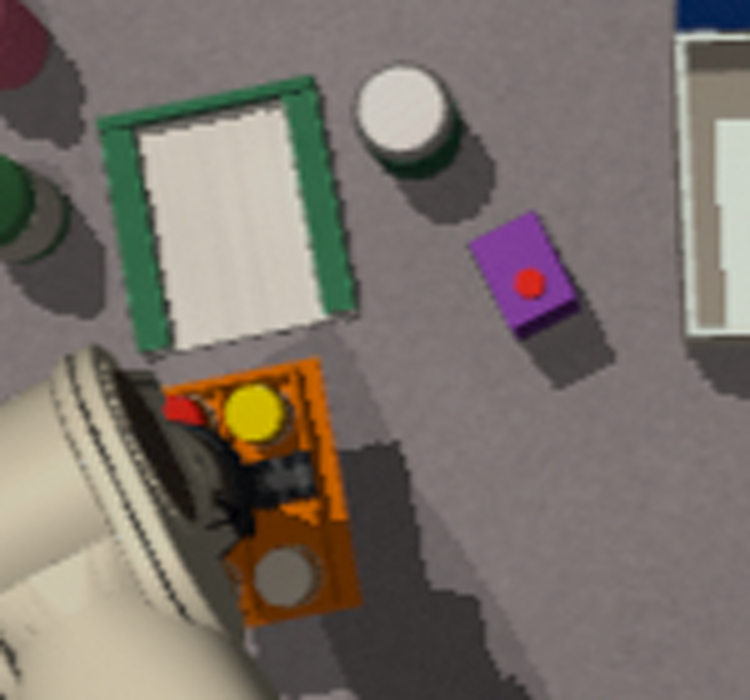

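```bash
cat > tf.py <<'E'
from pose import *
from scipy.optimize import least_squares
# obs: list (cam,(lx,ly),uv)
def fit(obs,T,fixz=None):
    def M(p):
        c,s=np.cos(p[3]),np.sin(p[3]); return lambda l:np.array([p[0]+c*l[0]-s*l[1],p[1]+s*l[0]+c*l[1],p[2] if fixz is None else fixz])
    f=lambda p:np.concatenate([proj(n,M(p)(l))[0]-u for n,l,u in obs])
    r=least_squares(f,[T[0],T[1],fixz or T[2]-.045,.17]); return r.x,r.fun
E
python3 - <<'E'
from tf import *
S=lambda a:np.array(a)/4+[210,80]-.5
P=lambda a:np.array(a)/5+[200,220]-.5
T=observe()["tool_pos"]
obs=[("scene",(-.072,-.058),S((278,225))),("scene",(.072,-.058),S((447,316))),("scene",(.072,.058),S((549,211))),("top",(.072,-.058),P((320,358))),("top",(-.072,-.058),P((359,605)))]
x,f=fit(obs,T);print(x,T,f)
c=.176
d=x[:2]-T[:2]; print("offset in tool plane along dock x,y", d@[np.cos(c),np.sin(c)], d@[-np.sin(c),np.cos(c)])
E
```

```text
[0.3728 0.1943 0.166  0.1703] [0.3761 0.193  0.2107] [-0.6227 -0.754   0.2838  0.9837  0.2947 -0.0646 -0.4926 -0.0798  0.3069
  0.2054]
offset in tool plane along dock x,y -0.0030593415897439647 0.0018510429474703249
```

Run:
```python
from tf import *
S=lambda a:np.array(a)/4+[210,80]-.5
P=lambda a:np.array(a)/5+[200,220]-.5
obs=[("top",(-.075,.072),P((149,354))),("top",(-.075,-.072),P((356,311))),("top",(-.075,.05),P((173,348))),("top",(-.075,-.05),P((326,318))),
("scene",(-.075,.072),S((597,366))),("scene",(-.075,-.072),S((485,494))),("scene",(-.075,.05),S((582,388))),("scene",(-.075,-.05),S((503,475)))]
x,f=fit(obs,[.55,.22,.06],fixz=.02);print("mouth only",x,f.round(2))
# side direction points
ob2=obs+[("top",(.072,.05),P((136,131))),("top",(.072,-.05),P((284,99))),("scene",(.072,.05),S((748,464))),("scene",(.072,-.05),S((668,576)))]
x,f=fit(ob2,[.55,.22,.06],fixz=.02);print(x,f.round(2))
x,f=fit([o for o in ob2 if o[0]=="top"],[.55,.22,.06],fixz=.02);print("top",x)
x,f=fit([o for o in ob2 if o[0]=="scene"],[.55,.22,.06],fixz=.02);print("scene",x)
```

```text
mouth only [0.5559 0.2238 0.02   0.1766] [-1.75 -1.01  0.76 -1.19  0.16 -1.16  0.06 -1.25 -0.34 -1.05 -1.05  0.03
 -0.84 -1.66 -1.02 -0.44]
[0.5538 0.2245 0.0248 0.1866] [-1.69 -0.17  0.75 -0.79  0.21 -0.38  0.06 -0.78 -1.06 -1.54 -1.36 -0.25
 -1.5  -2.11 -1.4  -0.75 -0.34 -1.16  0.04 -1.02  0.56  2.68  1.52 -0.83]
top [0.5515 0.224  0.0206 0.1868]
scene [0.5558 0.2245 1.8696 0.1862]
```

Run:
```python
from pose import *
Rt=R.from_euler('z',.182).as_matrix()@np.diag([-1,1,-1.])
rel([.3905,.1931,.080],Rt)
```

```text
shift [-0.0139, -0.0023, 0.1308] turn [-0.0004, 0.0008, -0.0026] deg 0.5 mm 132
```

```bash
python3 -m jog '[[[-0.003,-0.001,0.006],[0,0,-0.001]],[[-0.006,-0.001,0.018],[0,0,-0.0026]],[[-0.01,-0.002,0.036],[0,0,-0.0026]],[[-0.014,-0.002,0.056],[0,0,-0.0026]],[[-0.014,-0.002,0.076],[0,0,-0.0026]],[[-0.014,-0.002,0.096],[0,0,-0.0026]],[[-0.014,-0.002,0.112],[0,0,-0.0026]],[[-0.014,-0.002,0.124],[0,0,-0.0026]],[[-0.014,-0.002,0.13],[0,0,-0.0026]],[[-0.014,-0.002,0.13],[0,0,-0.0026]],[[-0.014,-0.002,0.13],[0,0,-0.0026]]]'
python3 - <<'E'
from pose import *
a=capture("scene");b=capture("top");s=observe(); print(s["tool_pos"],s["ft_force"],s["moment"],s["width"],s["time"])
crop("scene","k3",(250,90,410,250),5,im=a)
crop("top","k4",(200,225,340,345),5,im=b)
Rt=R.from_euler('z',.182).as_matrix()@np.diag([-1,1,-1.])
rel([.3905,.1931,.0546],Rt)
E
```

```text
time: 19.65
tool_pos: [0.391, 0.194, 0.0812]
eef_rot: [[-0.983, -0.181, 0.004], [-0.181, 0.983, 0.0], [-0.003, -0.001, -1.0]]
ft_force: [0.0, -0.2, -4.2]
width: 0.0135
[0.3913 0.1943 0.0816] [ 0.3326  0.2082 -5.0913] [-0.0011 -0.0143  0.002 ] 0.012951011225846295 19.75
shift [0.0011, -0.001, 0.027] turn [-0.0001, 0.0014, 0.0002] deg 0.3 mm 27
```

View pics/k3.png

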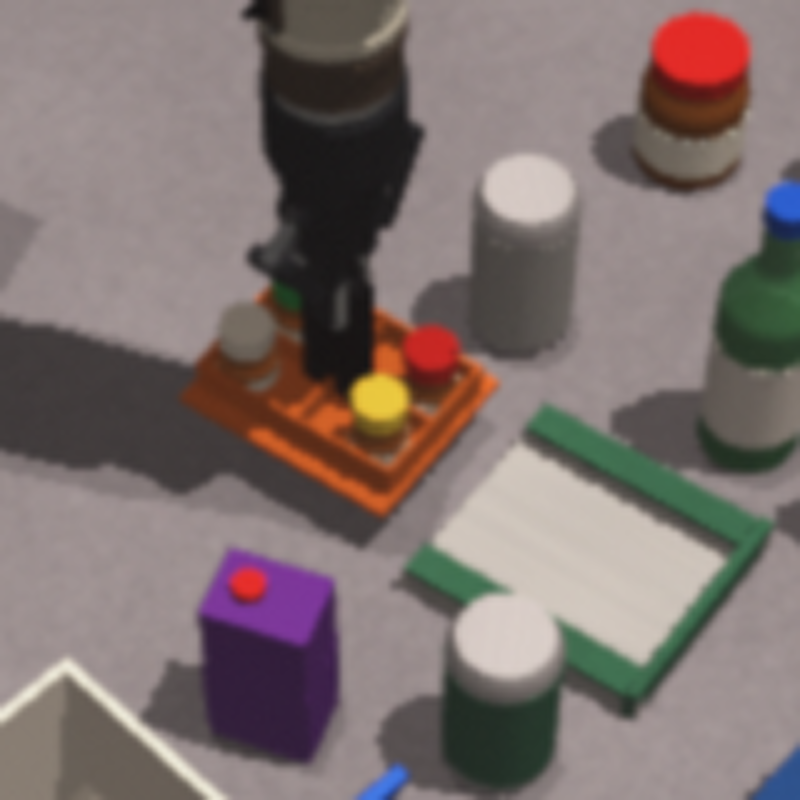

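View pics/k4.png

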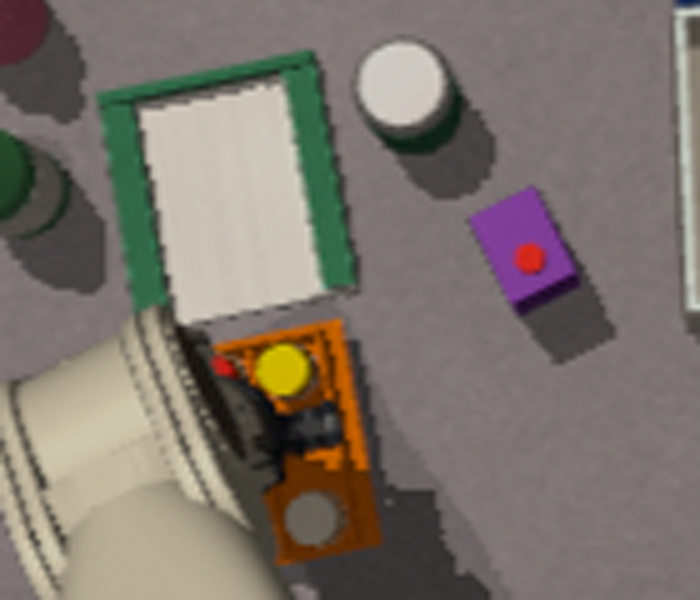

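```bash
python3 -m jog '[[[0.001,-0.001,0.006],[0,0,0]],[[0.001,-0.001,0.014],[0,0,0]],[[0.001,-0.001,0.021],[0,0,0]],[[0.001,-0.001,0.025],[0,0,0]],[[0.001,-0.001,0.025],[0,0,0]],[[0.001,-0.001,0.025],[0,0,0]]]'
python3 - <<'E'
from pose import *
a=capture("scene");b=capture("top");s=observe(); print(s["tool_pos"],s["ft_force"],s["moment"],s["width"],s["time"])
crop("scene","l3",(280,140,410,240),6,im=a)
crop("top","l4",(215,225,300,345),6,im=b)
E
```

```text
time: 20.35
tool_pos: [0.3897, 0.1929, 0.0557]
eef_rot: [[-0.983, -0.182, 0.002], [-0.182, 0.983, -0.0], [-0.002, -0.001, -1.0]]
ft_force: [-0.1, 0.3, -5.2]
width: 0.013
[0.39  0.193 0.056] [ 0.3001 -0.359  -5.7963] [ 0.0401 -0.0494  0.0004] 0.013000481798433536 20.45
```

View pics/l3.png

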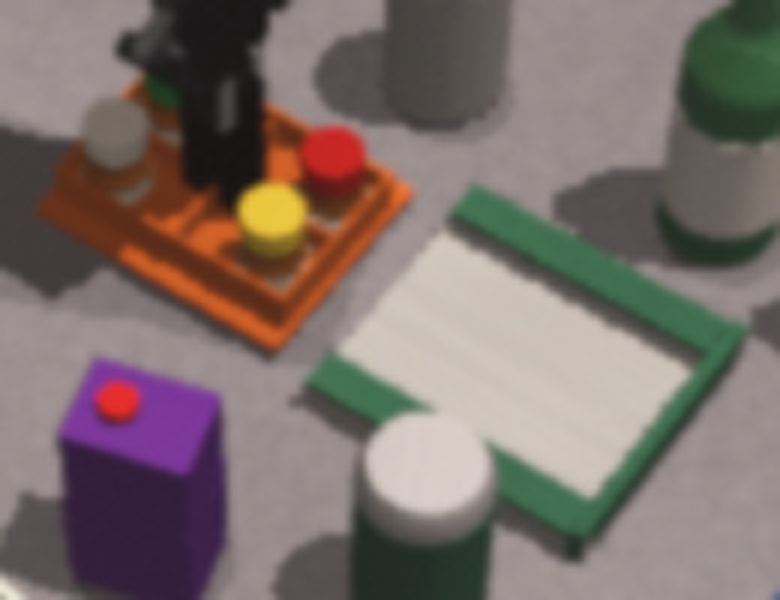

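View pics/l4.png

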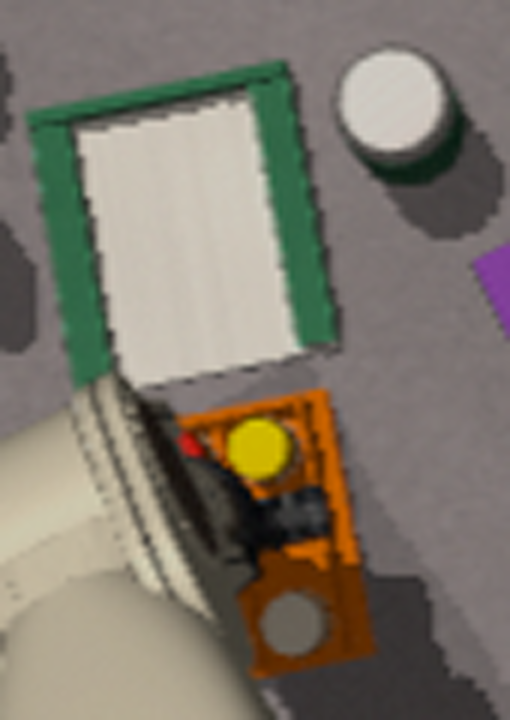

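Run:
```python
from tf import *
S=lambda a:np.array(a)/6+[280,140]-.5
P=lambda a:np.array(a)/6+[215,225]-.5
T=np.array([.3899,.193,.056])
obs=[("scene",(-.072,-.058),S((38,206))),("scene",(.072,-.058),S((275,347))),("scene",(.072,.058),S((412,190))),("top",(.072,-.058),P((329,391))),("top",(-.072,-.058),P((376,653)))]
for z in(.0125,.01):
  x,f=fit(obs,T,fixz=z);print("tray",x,f.round(2))
dob=[("top",(-.075,-.072),P((341,345))),("top",(-.075,-.05),P((304,352))),("top",(.072,-.05),P((247,97))),("top",(.072,.05),P((75,130))),
("scene",(-.075,.072),S((470,183))),("scene",(-.075,-.072),S((305,383))),("scene",(-.075,-.05),S((330,352))),("scene",(-.075,.05),S((449,218))),("scene",(.072,-.05),S((591,503)))]
d,f=fit(dob,[.55,.22,.06],fixz=.02);print("dock",d,f.round(2))
c,s=np.cos(d[3]),np.sin(d[3]); e=x[:2]-d[:2]; print("tray in dock",e@[c,s],e@[-s,c],x[3]-d[3])
```

```text
tray [0.3871 0.1929 0.0125 0.1723] [-0.49 -0.04 -0.14  0.    0.31 -0.1  -0.15 -0.65 -0.06  0.33]
tray [ 0.3863  0.1936 -0.4572  0.175 ] [-0.43  0.26 -0.07  0.18  0.25  0.07 -0.36 -0.38 -0.17  0.51]
dock [0.5534 0.2243 0.0586 0.186 ] [ 0.16 -0.95 -0.37 -0.71  0.74 -2.26 -0.57 -1.52 -0.27 -0.58 -1.09 -0.65
 -0.79 -0.73 -0.95 -1.5  -0.15 -0.71]
tray in dock -0.16986505841468064 0.000711084470469518 -0.010988125282063999
```

Tray against dock: lateral +0.7 mm, yaw −0.01 rad, 170 mm before home. That's inside the ±4 mm slack, so I'll start the slide.

```bash
python3 -m jog '[[[0,0,0],[0,0,-0.002]],[[-0.006,0,0],[0,0,-0.002]],[[-0.014,0,0],[0,0,-0.002]],[[-0.022,0,0],[0,0,-0.002]],[[-0.03,0,0],[0,0,-0.002]],[[-0.038,0,0],[0,0,-0.002]],[[-0.044,0,0],[0,0,-0.002]],[[-0.044,0,0],[0,0,-0.002]]]'
python3 - <<'E'
from pose import *
a=capture("scene");b=capture("top");s=observe(); print(s["tool_pos"],s["ft_force"],s["moment"],s["width"],s["time"])
crop("scene","m3",(280,140,410,240),6,im=a)
crop("top","m4",(215,225,300,345),6,im=b)
E
```

```text
time: 21.25
tool_pos: [0.4343, 0.2012, 0.056]
eef_rot: [[-0.982, -0.188, 0.004], [-0.188, 0.982, 0.0], [-0.004, -0.001, -1.0]]
ft_force: [0.2, 0.4, -5.3]
width: 0.0131
[0.4328 0.2007 0.0557] [-0.344   0.2258 -4.8467] [0.0451 0.0305 0.0011] 0.01336385834129528 21.35
```

View pics/m3.png

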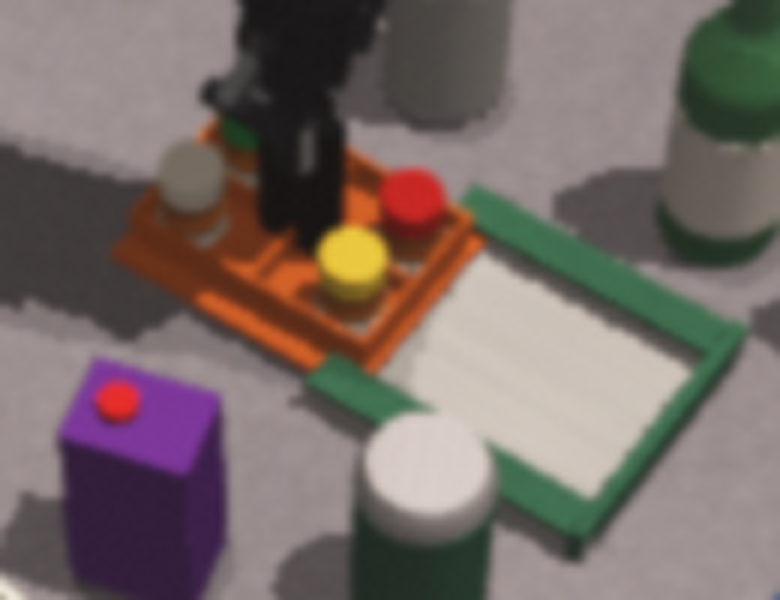

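View pics/m4.png

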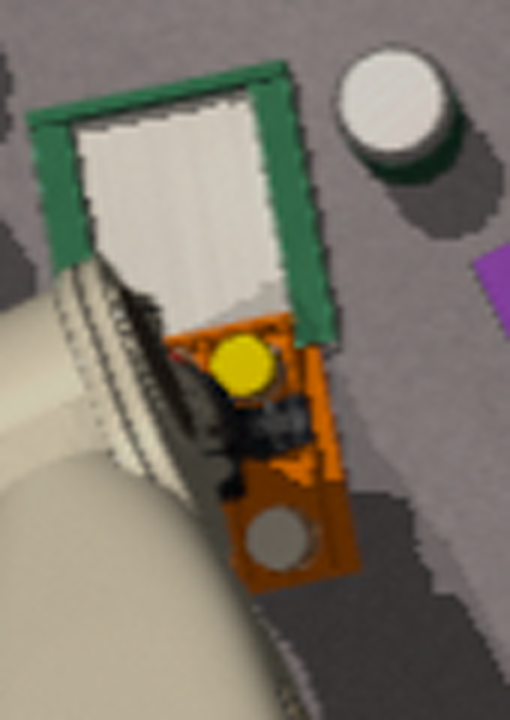

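The front of the base plate is under both lips, with the box between them and no side force. I'll continue in.

```bash
python3 -m jog '[[[-0.006,0,0],[0,0,0]],[[-0.016,0,0],[0,0,0.0005]],[[-0.028,0,0],[0,0,0.001]],[[-0.04,0,0],[0,0,0.0015]],[[-0.052,0,0],[0,0,0.0015]],[[-0.064,0,0],[0,0,0.0015]],[[-0.076,-0.0005,0],[0,0,0.0015]],[[-0.088,-0.0005,0],[0,0,0.0015]],[[-0.098,-0.0005,0],[0,0,0.0015]],[[-0.105,-0.0005,0],[0,0,0.0015]],[[-0.105,-0.0005,0],[0,0,0.0015]]]'
python3 - <<'E'
from pose import *
a=capture("scene");b=capture("top");s=observe(); print(s["tool_pos"],s["ft_force"],s["moment"],s["width"],s["time"])
crop("scene","n3",(280,110,410,240),6,im=a)
E
```

```text
time: 22.45
tool_pos: [0.5374, 0.2204, 0.0561]
eef_rot: [[-0.983, -0.183, 0.004], [-0.183, 0.983, 0.0], [-0.004, -0.001, -1.0]]
ft_force: [0.1, 0.4, -5.0]
width: 0.0133
[0.5358 0.22   0.056 ] [-0.8351  0.7202 -4.489 ] [0.0025 0.0698 0.0161] 0.013014016380944371 22.55
```

View pics/n3.png

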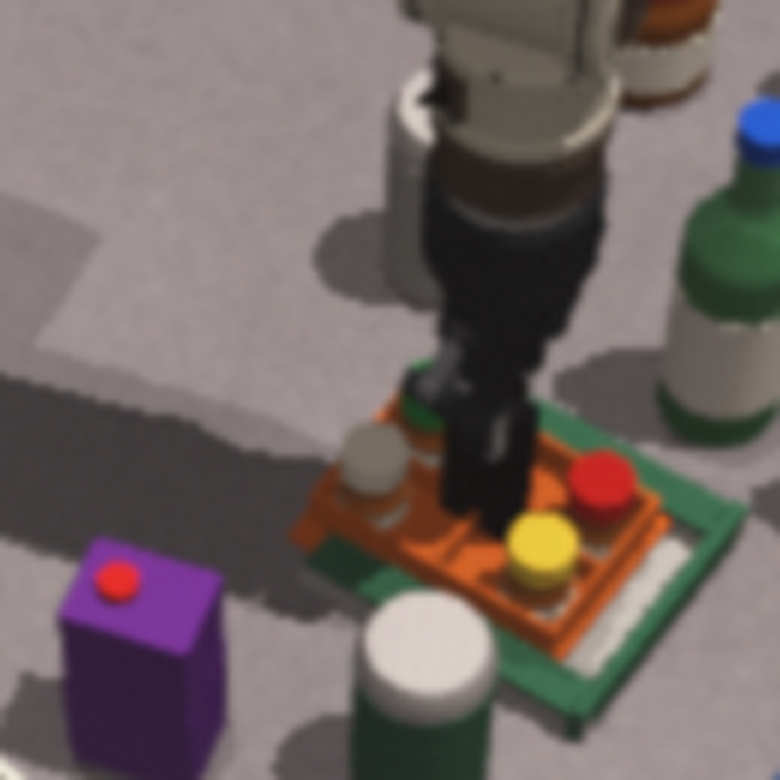

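```bash
python3 -m jog '[[[-0.004,0,0],[0,0,0]],[[-0.008,0,0.001],[0,0,0]],[[-0.012,0,0.002],[0,0,0]],[[-0.015,0,0.003],[0,0,0]],[[-0.015,0,0.003],[0,0,0]]]'
python3 -m jog '[[[-0.001,0,0.0005],[0,0,0]],[[-0.002,0,0.001],[0,0,0]],[[-0.003,0,0.001],[0,0,0]],[[-0.003,0,0.001],[0,0,0]]]'
```

```text
time: 23.05
tool_pos: [0.5514, 0.2229, 0.0531]
eef_rot: [[-0.983, -0.183, 0.003], [-0.183, 0.983, -0.0], [-0.003, -0.001, -1.0]]
ft_force: [-0.6, 0.5, -5.3]
width: 0.0132
time: 23.45
tool_pos: [0.5541, 0.2235, 0.0523]
eef_rot: [[-0.983, -0.183, 0.003], [-0.183, 0.983, -0.0], [-0.003, -0.001, -1.0]]
ft_force: [-0.3, -0.3, -4.3]
width: 0.0131
```

```bash
python3 -m jog '[[[-0.001,0,0],[0,0,0]],[[-0.002,0,0],[0,0,0]],[[-0.002,0,0],[0,0,0]]]'
python3 -m jog '[[[-0.001,0,0],[0,0,0]],[[-0.002,0,0],[0,0,0]],[[-0.002,0,0],[0,0,0]]]'
```

```text
time: 23.75
tool_pos: [0.5561, 0.2239, 0.0524]
eef_rot: [[-0.983, -0.183, 0.003], [-0.183, 0.983, -0.0], [-0.003, -0.001, -1.0]]
ft_force: [-0.1, 0.1, -4.8]
width: 0.0129
time: 24.05
tool_pos: [0.5578, 0.2242, 0.0522]
eef_rot: [[-0.983, -0.183, 0.002], [-0.183, 0.983, -0.0], [-0.002, -0.001, -1.0]]
ft_force: [-1.3, 0.2, -4.5]
width: 0.0134
```

```bash
python3 -m jog '[[[-0.001,0,0],[0,0,0]],[[-0.002,0,0],[0,0,0]],[[-0.002,0,0],[0,0,0]]]'
python3 - <<'E'
from pose import *
a=capture("scene");s=observe(); print(s["tool_pos"],s["ft_force"],s["moment"],s["width"],s["time"])
crop("scene","o3",(310,140,410,240),7,im=a)
E
```

```text
time: 24.35
tool_pos: [0.5582, 0.2243, 0.0523]
eef_rot: [[-0.983, -0.184, -0.0], [-0.184, 0.983, -0.001], [0.0, -0.001, -1.0]]
ft_force: [-6.0, -1.4, -1.4]
width: 0.0131
[0.5582 0.2243 0.0523] [-5.4117 -0.2162 -1.5645] [-0.2133  1.1294 -0.1   ] 0.01313309793864787 24.4
```

View pics/o3.png

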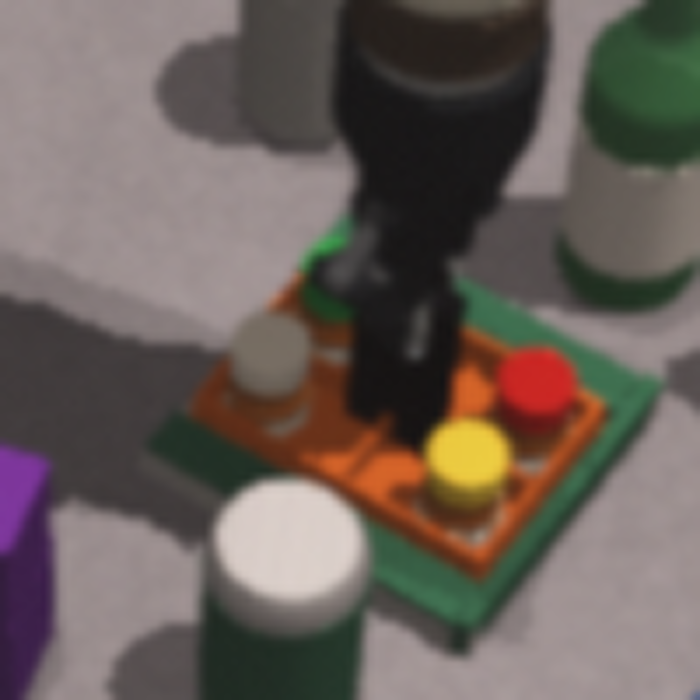

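There's contact with the back stop: 6 N at TCP x = 0.5582, against an expected 0.5577. Next I'll set it down on the floor plate, keeping a slight push forward.

```bash
python3 -m jog '[[[0,0,0.001],[0,0,0]],[[0,0,0.0015],[0,0,0]],[[0,0,0.0015],[0,0,0]]]'
```

```text
time: 24.7
tool_pos: [0.558, 0.2244, 0.052]
eef_rot: [[-0.983, -0.184, 0.0], [-0.184, 0.983, -0.0], [-0.0, -0.001, -1.0]]
ft_force: [-7.5, -1.3, 5.5]
width: 0.013
```

```bash
python3 -m jog '[[[0,0,0],[0,0,0]],[[0,0,0],[0,0,0]],[[0,0,0],[0,0,0]],[[0,0,0],[0,0,0]]]' 0.3
python3 -m jog '[[[0,0,-0.005],[0,0,0]],[[0,0,-0.015],[0,0,0]],[[0,0,-0.035],[0,0,0]],[[0,0,-0.06],[0,0,0]],[[0,0,-0.09],[0,0,0]],[[0,0,-0.12],[0,0,0]],[[0,0,-0.15],[0,0,0]],[[0,0,-0.17],[0,0,0]],[[0,0,-0.17],[0,0,0]]]'
python3 - <<'E'
from pose import *
a=capture("scene");b=capture("top");s=observe(); print(s["tool_pos"],s["ft_force"],s["width"],s["time"])
crop("scene","p3",(310,140,410,240),7,im=a);cv2.imwrite("pics/p_top.png",b[:,:,::-1])
E
```

```text
time: 25.1
tool_pos: [0.5606, 0.2247, 0.0512]
eef_rot: [[-0.983, -0.183, 0.004], [-0.183, 0.983, 0.0], [-0.004, -0.001, -1.0]]
ft_force: [-0.4, 0.4, 0.1]
width: 0.0299
time: 26.0
tool_pos: [0.5615, 0.2254, 0.2258]
eef_rot: [[-0.983, -0.183, 0.011], [-0.183, 0.983, 0.003], [-0.011, 0.001, -1.0]]
ft_force: [0.1, -0.5, 0.3]
width: 0.0298
[0.5597 0.2247 0.2215] [ 0.6641  0.3414 -0.1161] 0.029976068167080143 26.1
```

View pics/p3.png

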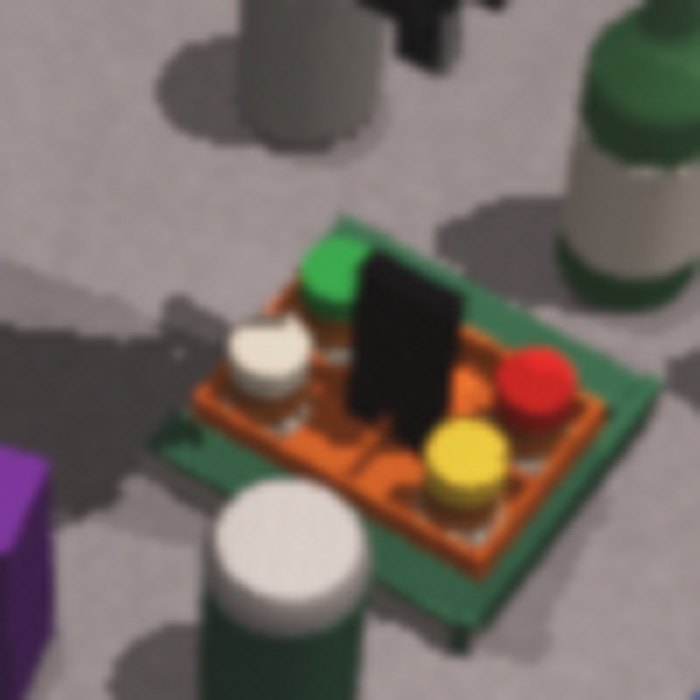

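The tray is released and seated with all four jars standing. I'll retreat to clear the top view for a final check.

```bash
python3 -m jog '[[[0,0,-0.03],[0,0,0]],[[0.03,0,-0.06],[0,0,0]],[[0.07,-0.02,-0.1],[0,0,0]],[[0.11,-0.05,-0.1],[0,0,0]],[[0.15,-0.08,-0.1],[0,0,0]],[[0.19,-0.11,-0.1],[0,0,0]],[[0.22,-0.14,-0.1],[0,0,0]],[[0.24,-0.17,-0.1],[0,0,0]],[[0.25,-0.18,-0.1],[0,0,0]],[[0.25,-0.18,-0.1],[0,0,0]]]'
python3 - <<'E'
from pose import *
a=capture("scene");b=capture("top");s=observe(); print(s["tool_pos"],s["time"])
cv2.imwrite("pics/q_scene.png",a[:,:,::-1]);cv2.imwrite("pics/q_top.png",b[:,:,::-1]);crop("top","q_dock",(200,215,320,320),6,im=b)
E
```

```text
time: 27.1
tool_pos: [0.3447, 0.0006, 0.3194]
eef_rot: [[-0.984, -0.18, 0.001], [-0.18, 0.984, -0.0], [-0.001, -0.001, -1.0]]
ft_force: [-0.2, -0.0, -0.5]
width: 0.0301
[0.3461 0.0019 0.3195] 27.2
```

View pics/q_scene.png

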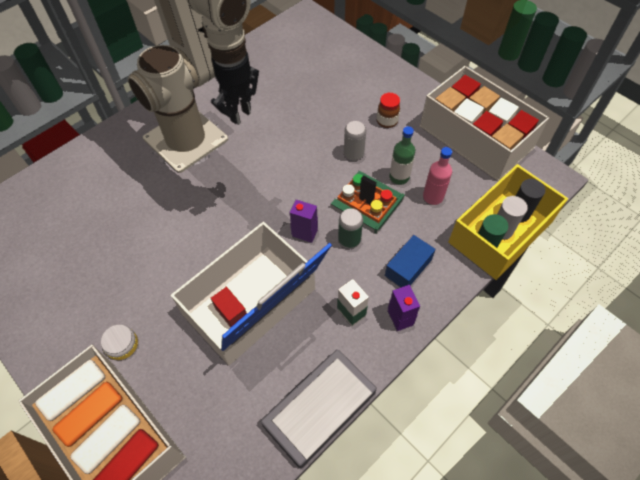

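View pics/q_top.png

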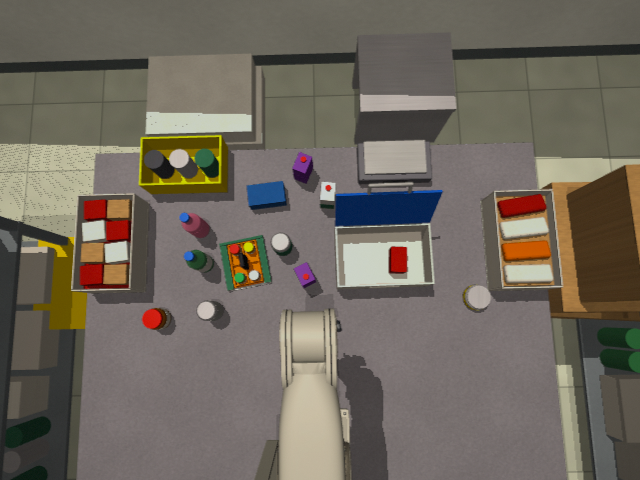

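View pics/q_dock.png

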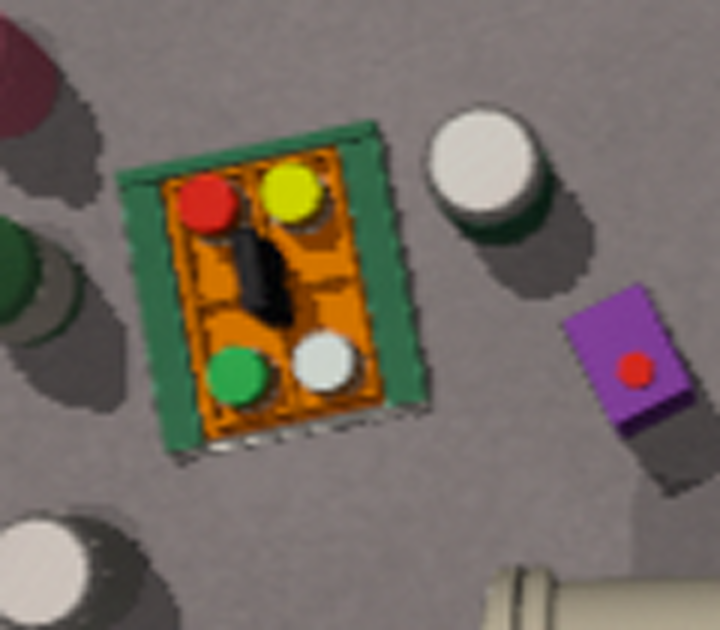

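The tray is fully inside the dock (top crop, box from (165,180) to (380,400)), against the stop and with only a thin strip of floor plate showing at the mouth. Jars are upright, the lid is open, and the packet is in the bin at (398,260). The other stock is at its original pixels.

Run:
```python
from h import *
a=cv2.imread("pics/top0.png").astype(int);b=cv2.imread("pics/q_top.png").astype(int)
d=np.abs(a-b).max(2)
for n,(x,y) in dict(gcan=(281,243),scan=(208,310),bottle=(197,260),brick=(328,195),tin=(477,298),sauce=(155,319),tea=(266,195),pink=(193,224),pur=(305,274),pur2=(303,166)).items(): print(n,(d[y-16:y+16,x-16:x+16]>40).sum())
print(observe()["time"],np.abs(observe()["qd"]).max()); print(finish_job())
```

```text
gcan 0
scan 0
bottle 0
brick 137
tin 0
sauce 0
tea 0
pink 0
pur 0
pur2 0
27.2 0.023730276868400027
the job is handed in; nothing more can be done
None
```

The lid is open on its stop, and the loaded tray is fully home in the dock and released. I handed the job in at 27.2 s of the 67 s allowed; `finish_job` gives no verdict.

**What I did:** I held the lid bar loosely between the fingers and swung the lid over to its stop. I lifted the tray by its handle, with 4.4 N of load, level and balanced. I slid it under the lips until it met the back stop at 6 N, within about 1 mm of the expected position. Then I lowered it onto the floor plate, let go and backed off.

**Last checks:**
- **Jars and tray:** all four jars stand upright, and the tray is tight to the stop with only a thin strip of floor plate showing at the mouth.
- **Lid and packet:** the lid is still open, and the red packet is in the bin in its half.
- **Other stock:** comparing the first and last pictures showed no change around any bystander or look-alike, except 137 changed pixels beside the white and green carton. I take those to be the opened lid and its shadow entering that window, because the carton's cap and outline are at the same pixels in both pictures.

**What disagreed:**
- **Fingertips:** they appeared about 25–28 mm short of the reported TCP, both at the bar and at the tray. I set the grasp depths from the pictures and the contact forces instead.
- **Dock angle:** the fits ranged from 0.176 to 0.187 rad. I used about 0.18, and the tray slid in without side force.

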